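# Turn over the specimen discs and present them on the viewing tray

## Task

The three or four resin specimen discs on the table lie with their blue backs up. Use the turnover chute to turn each one over, one disc at a time: slide the tray so that an empty pocket is under the chute, set a disc on the top shelf and push it over the drop edge, so that it lies flat in a pocket of its own with the specimen face up; do not turn discs on edge anywhere else. When all of them are in the tray, slide the tray fully home against the red stop with the discs still in it, and leave the tin, pencil case and glue where they are.

Things in the scene. Friction and masses are not known exactly. Their poses are not given: they have to be found in the camera images.
- shelf_edge (a point): Turnover chute fixed to the table; place and yaw vary. Point: middle of the plywood shelf's drop edge, on its top face, 158 mm above the table. Axes (station frame): x from the edge back over the shelf to the tray (within 0.1 rad of world x), y along the edge and the tray rail, z up. In -x the edge drops into a shaft 54 mm long, 58 mm wide, walled 22 mm above the shelf.
- shelf_load (a point): Good loading spot for a disc's underside on the shelf top, 62 mm from the edge in x. Shelf: flat, x 0 to 110, y -65 to 65 mm from the edge's middle. Two blue fences 14 mm high narrow from y = +-60 mm at x = 46 mm to +-29 mm at the edge. A disc pushed slowly in -x tips once its centre is 3 to 10 mm past the edge; then stop and draw back.
- chute_mid (a point): Point inside the chute, 30 mm in x from the drop edge and 80 mm above the table; a disc may be on edge only within 200 mm of it. A disc that tips over the drop edge falls nose first into the shaft, turns over on the aluminium ramp that runs back in +x under the shelf, and is in the tray about 1 s later. Fixed.
- chute_foot (a point): Foot of the ramp, in the middle of its 58 mm wide channel, 22 mm above the table, 92 mm in x from the drop edge: here discs slide out in +x into the pocket that stands there. Fixed.
- tray (a joint): Position (m) of the turquoise four-pocket tray on its rail, 0 to 0.270, growing towards the station's +y; it needs about 3 N and stays where it is left. At 0.270 it is home against the red stop block at the +y end. Pockets 0, 1, 2, 3 (counted from the -y end) are centred under the chute at 0.201, 0.135, 0.069 and 0.003; 3 mm either way will do.
- tray_mid (a point): Middle of the tray at pocket-floor level, 14 mm above the table, 129 mm in x from the drop edge; axes as the station's. Moves with the tray. Four pockets in a row, centres at y = -99, -33, 33, 99 mm, each 60 mm wide in y and 66 mm long in x; dividers 9 mm high, lip towards the chute 6 mm, clear wall on the far (+x) side 16 mm.
- tray_knob (a point): Black upright round knob of the tray, 18 mm in diameter; point on its axis, 58 mm above the table; its top is 16 mm higher, and it stands free for 20 mm below. It is 47 mm in x and -33 mm in y from the tray's middle and 66 mm beyond the shelf's end: pinch it from above, fingers closing along the rail (y). Moves with the tray.
- disc0_center (a point): Round resin specimen disc, 50 mm in diameter, 14 mm thick, 25 to 50 g, slippery; this point is its centre. Its z axis points out of the blue back; the other face is white with a dark bone on it, the rim is yellow. It starts flat on the table, blue back up (z up); turned over, z points down. May be absent.
- disc1_center (a point): Round resin specimen disc, 50 mm in diameter, 14 mm thick, 25 to 50 g, slippery; this point is its centre. Its z axis points out of the blue back; the other face is white with a dark bone on it, the rim is yellow. It starts flat on the table, blue back up (z up); turned over, z points down. May be absent.
- disc2_center (a point): Round resin specimen disc, 50 mm in diameter, 14 mm thick, 25 to 50 g, slippery; this point is its centre. Its z axis points out of the blue back; the other face is white with a dark bone on it, the rim is yellow. It starts flat on the table, blue back up (z up); turned over, z points down. May be absent.
- disc3_center (a point): Round resin specimen disc, 50 mm in diameter, 14 mm thick, 25 to 50 g, slippery; this point is its centre. Its z axis points out of the blue back; the other face is white with a dark bone on it, the rim is yellow. It starts flat on the table, blue back up (z up); turned over, z points down. May be absent.
- tin: Open steel tin, 84 mm in diameter, 35 mm high, standing beyond the rail. Origin under its centre. Bystander.
- pencil_case: Grey pencil case, 75 x 200 x 50 mm, lying beyond the rail. Origin under its centre. Bystander.
- glue: White glue pot with orange cap, 48 mm in diameter, 60 mm high, standing beyond the rail. Origin under its centre. Bystander.
Not all that is in view belongs to the job. What is shaped like the part that bears disc0_center but green, orange or purple is not meant.

How it is judged:
By the outcome, as a careful person would: the job done as asked, in the order asked, and still so for the second after the job is handed in, with the robot touching nothing.
Of disc0, disc1, disc2, disc3 only 3 to 4 are there at a start; the rules pass over those that are not, and their reading is None.
At some moment in a run one of disc0, disc1, disc2, disc3 may be knocked a few centimetres aside while the robot is not near it.
It also fails if it takes over 210 s, if anything falls off the work surface, if the arm or the gripper's body presses on something with over 40 N, if the wrist force passes 120 N, or if a joint passes its speed limit or range.

## Robot

A 6-joint arm with a two-finger parallel gripper is mounted at the origin on the work surface. World frame = base frame: x ahead of the robot, y to its left, z up, the work surface at z = 0. Lengths are in m, angles in degrees, forces in N, time in s.
With the tool pointing down it reaches from about 0.35 to 0.875 m from the base axis. Payload 4.2 kg.
Tool frame: the origin (TCP) lies at the very end of the fingers, on their centre line; the grasp point (between the pads) lies 19 mm behind it; z points along the fingers, y is the line along which they close (so a half turn about z gives the same grasp; the last joint's range is limited). The gripper opens to 87 mm and grips with 3 to 60 N. Pads are 19 mm wide; open, the fingers measure 117 mm over their backs; the gripper's body (75 mm by 190 mm) begins 51 mm behind the grasp point.
Start: joints at [83.801, 22.042, 0.453, 0, -68.411, -14.817], TCP at [0.224, 0.583, 0.223] pointing down, gripper open.
Joint ranges: [-179.83, 179.83], [-69.29, 118.12], [-61.27, 80.66], [-181.25, 117.63], [-171.15, -9.14], [-177.46, 177.46]. Speed limits (degrees/s): [159.86, 159.86, 180, 180, 180, 180].

## Interface

Orientations are given as a 3x3 rotation matrix whose columns are the frame's x, y, z axes.
In Python, from station import * gives the robot as it stands.
- The arm moves only by the shell command python3 -m pendant 'ROWS'. ROWS is JSON, a list of rows, each an object of numbers: "x", "y", "z": the shift along the world's x, y, z normalised to -1 to 1, where 1 is 250 mm; "rx", "ry", "rz": the turn, a rotation vector about the world's x, y, z normalised to -1 to 1, where 1 is 180 degrees; "claw": the opening, from 0 (shut) to 1 (fully open). A call has exactly 8 rows; each row is the pose to reach, as a shift and turn from the pose commanded when the call began, turning the shorter way round; what a row does not reach only later rows make up. A row lasts 1/8 s, in which the tool goes at most 62.5 mm and 10.7 degrees, less where a joint would pass 70% of its speed; a pose out of reach is approached as far as the arm can. A call with a number of a shift or a turn outside -1 to 1 is refused whole. A call with a gripper value outside its range is refused whole. The fingers move at their own pace and stop on an object; the grip force is fixed at half the most. Time passes only in rows, so rows that repeat a pose let the fingers close, or fill a call up. It gives the time, the measured TCP pose, the force, the opening and the grip force at its end, in the units of the state.
- sense(): the state, without advancing time (a new reading comes with each control period).
- capture(name): name is "side" or "top"; returns a dict with "color" (420x560x3 uint8, red, green, blue), "mtx" (3x3 intrinsics, pixels), "world_to_cam" (4x4, takes a point from world to camera coordinates). Camera axes: x right, y up, looking along -z (the intrinsics and any distortion apply to the point x, -y, -z); pixel columns grow to the right and rows downward; lengths in m; the calibration is good to about 2 mm. A picture is of the moment at which its call begins. There is no depth.
- finish_job(): hands the job in; it is judged then, once.
Trained networks look in a picture, given as the dict that the camera call returned (one of the last four; its "shot" number tells which), for a name from the list of things; names that differ only in an ending like _2 or _b are one class to them, and where a whole thing is asked for, a point or a joint stands for the part that bears it (a point fixed in the world has none). Each returns a list of dicts, best first, with "conf" (0 to 1); they miss things now and then, are a little off and sometimes report something else, mostly with a low value. They report only what shows in the picture. A call takes as long as a camera call. They do not tell look-alikes from the thing itself.
- search_frame(picture, label): "centre" ([column, row] in pixels, amid what is visible of it).
- regions_of(picture, label): "region" (420x560 bool, what is visible of it) and "centre" ([column, row] in pixels, amid what is visible of it).
The state is a dict: "time_s": time; "joints": joint angles; "joint_velocities": joint speeds; "effort": joint torques, N m; "tcp_pos": TCP position; "ee_rot": TCP orientation; "wrist_force": force on the tool from outside, world axes, zero at the start; "moment": the same for the moment, N m; "gripper_width": opening from 0.0 (shut) to 1.0 (fully open); "gripper_force": force on a finger pad.
Only numpy, scipy, OpenCV 4.12 (cv2) and the standard library are available. Lean on these libraries where they do the work, as an engineer would, in place of code of your own. Each camera call takes 0.05 s, during which the arm holds its last target. There are 200 camera calls.

## Working session

There is one attempt and no reset: what is moved stays moved. The work goes in short steps, Python scripts to look and compute and a shell command to move; the robot and the scene stay as the last step left them, time stands still between calls to the robot, and variables do not carry over. Pictures are saved under pics/ and viewed, at most 16 in all, crops included, and the job is handed in when it is done.

```bash
mkdir -p pics; ls; cat > h.py <<'E'
from station import *
import numpy as np, cv2
def save(p,n,crop=None,s=1):
    im=p["color"][:,:,::-1]
    if crop: im=im[crop[1]:crop[3],crop[0]:crop[2]]
    if s!=1: im=cv2.resize(im,None,fx=s,fy=s)
    cv2.imwrite("pics/"+n+".png",im)
def ray(p,c):
    K=p["mtx"];T=np.array(p["world_to_cam"])
    d=np.linalg.inv(K)@np.array([c[0],c[1],1.]); d=np.array([d[0],-d[1],-d[2]])
    R=T[:3,:3]; o=-R.T@T[:3,3]; return o,R.T@d
def at(p,c,z):
    o,d=ray(p,c); return o+d*(z-o[2])/d[2]
def px(p,X):
    T=np.array(p["world_to_cam"]); c=T[:3,:3]@np.array(X)+T[:3,3]
    q=p["mtx"]@np.array([c[0],-c[1],-c[2]]); return q[:2]/q[2]
E
python3 - <<'E'
from h import *
print({k:np.round(v,3).tolist() for k,v in sense().items()})
for n in("top","side"):
    p=capture(n);save(p,n+"0");print(n,p.keys(),ray(p,(280,210)))
    for l,z in [("disc0_center",.014),("shelf_edge",.158),("shelf_load",.158),("chute_mid",.08),("chute_foot",.022),("tray",.014),("tray_mid",.014),("tray_knob",.074),("tin",0),("pencil_case",.05),("glue",.06)]:
        try:
            for d in search_frame(p,l): print(l,round(d["conf"],2),np.round(d["centre"],1),at(p,d["centre"],z).round(3))
        except Exception as e: print(l,e)
E
```

```text
pics
{'time_s': 0.0, 'joints': [83.799, 22.092, 0.377, -0.027, -68.414, -14.817], 'joint_velocities': [0.023, 0.065, -0.021, -0.071, 0.019, 0.115], 'effort': [0.001, -39.066, 18.741, 4.22, 0.011, -0.0], 'tcp_pos': [0.224, 0.583, 0.221], 'ee_rot': [[0.933, -0.359, -0.001], [-0.359, -0.933, -0.002], [0.0, 0.002, -1.0]], 'wrist_force': [1.226, -0.366, 0.028], 'moment': [-0.055, 0.023, -0.036], 'gripper_force': 0.0, 'gripper_width': 1.002}
top dict_keys(['color', 'mtx', 'world_to_cam', 'shot']) (array([0.35523516, 0.01294692, 1.13529276]), array([ 1.68794780e-01, -8.61208999e-04, -9.85744227e-01]))
disc0_center 0.72 [175.5 297.9] [0.311 0.271 0.014]
disc0_center 0.69 [212.3 253.8] [0.426 0.184 0.014]
disc0_center 0.58 [143.3 256.5] [0.414 0.362 0.014]
disc0_center 0.55 [181.2 261.6] [0.404 0.264 0.014]
shelf_edge 0.88 [270.3 192.8] [0.562 0.036 0.158]
shelf_load 0.66 [272.7 194.6] [0.558 0.03  0.158]
chute_mid 0.8 [270.5 191.9] [0.581 0.037 0.08 ]
chute_foot 0.9 [266.6 191.7] [0.594 0.049 0.022]
tray 0.89 [310.4 182.1] [ 0.626 -0.067  0.014]
tray_mid 0.65 [314. 182.] [ 0.627 -0.077  0.01
[... 513 characters left out ...]
nter 0.43 [212.6 230.9] [0.423 0.168 0.014]
shelf_edge 0.97 [270.7 233.3] [ 0.437 -0.137  0.158]
shelf_edge 0.29 [314.2 247.8] [ 0.484 -0.239  0.158]
shelf_load 0.56 [270.3 229.6] [ 0.445 -0.123  0.158]
chute_mid 0.62 [269.5 232.9] [ 0.502 -0.025  0.08 ]
chute_foot 0.9 [271.1 230.3] [0.563 0.066 0.022]
tray 0.75 [311.7 244.8] [ 0.624 -0.051  0.014]
tray_mid 0.57 [314.6 243.6] [ 0.634 -0.051  0.014]
tray_knob 0.65 [313.9 245.5] [ 0.569 -0.13   0.074]
tray_knob 0.48 [272.  229.1] [ 0.523 -0.004  0.074]
tin 0.78 [303.4 202.7] [0.77  0.191 0.   ]
pencil_case 0.87 [382.4 248.3] [ 0.734 -0.208  0.05 ]
pencil_case 0.68 [350.8 337.1] [ 0.456 -0.403  0.05 ]
glue 0.51 [327.7 209.5] [0.736 0.022 0.06 ]
```

View pics/top0.png

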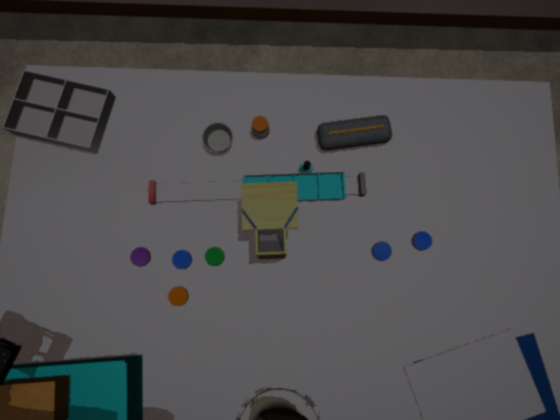

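View pics/side0.png

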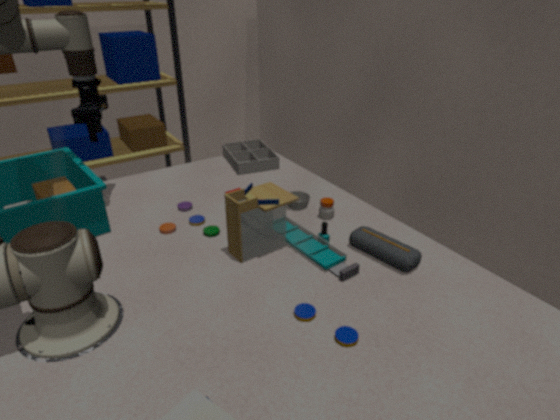

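The top view shows blue discs near (181,260), (382,251) and (422,241). The green, orange and purple discs are decoys. The chute is at (270,225), the tray at (295,186), the knob at (307,166) and the red stop at (153,191). Next I measure with colour segmentation and a zoomed crop.

```bash
cat >> h.py <<'E'
def blues(p,zmin=40):
    h=cv2.cvtColor(p["color"],cv2.COLOR_RGB2HSV)
    m=((abs(h[:,:,0].astype(int)-112)<10)&(h[:,:,1]>150)&(h[:,:,2]>70)).astype(np.uint8)
    n,l,s,c=cv2.connectedComponentsWithStats(m)
    return [(c[i].round(1),int(s[i,4]),at(p,c[i],.014).round(4)) for i in range(1,n) if s[i,4]>zmin]
E
python3 - <<'E'
from h import *
p=capture("top");save(p,"t1",(140,90,420,300),2.85)
for b in blues(p): print(*b)
print(p["mtx"])
q=capture("side");
for b in blues(q): print(*b)
for l in("tray","chute_foot","shelf_edge"):
    print(l)
E
```

```text
[422.  240.3] 246 [ 0.4783 -0.364   0.014 ]
[381.6 250.7] 248 [ 0.4479 -0.2572  0.014 ]
[181.3 259. ] 254 [0.4102 0.2637 0.014 ]
[[428.50298986   0.         282.30123289]
 [  0.         428.50298986 204.66073686]
 [  0.           0.           1.        ]]
[121.1  33.8] 69 [1.6091 5.6728 0.014 ]
[ 72.9 131.1] 183 [0.2499 1.4065 0.014 ]
[304.6 310.5] 213 [ 0.449  -0.2595  0.014 ]
[346.2 334.6] 274 [ 0.4788 -0.3663  0.014 ]
tray
chute_foot
shelf_edge
```

View pics/t1.png

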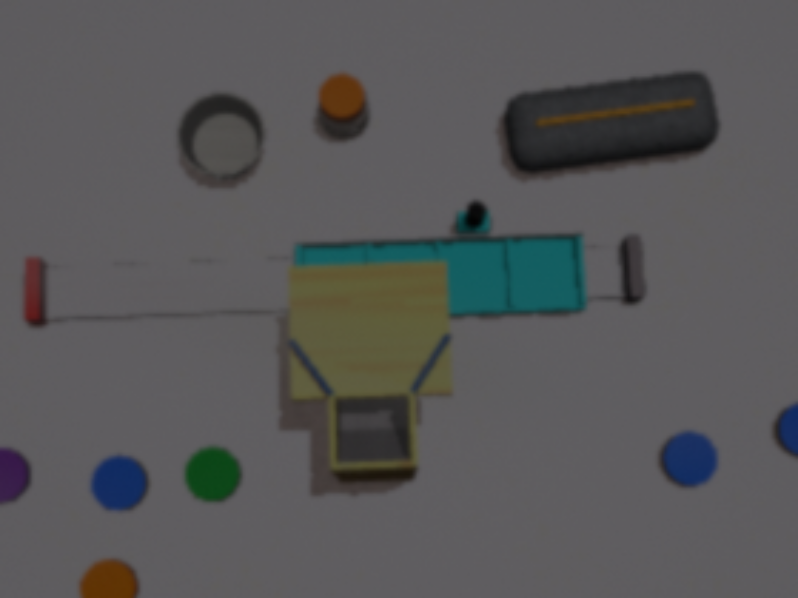

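```bash
python3 - <<'E'
from h import *
p=capture("top")
g=lambda c,z:at(p,(140+c[0]/2.85,90+c[1]/2.85),z)
for n,c in dict(TL=(289,268),TR=(447,261),BR=(451,395),BL=(293,399)).items(): print(n,g(c,.158).round(4))
for n,c in dict(knob=(476,209),).items(): print(n,g(c,.074).round(4))
for n,c in dict(tl=(296,243),tr=(580,236)).items(): print(n,g(c,.030).round(4))
for n,c in dict(bl=(297,318),br=(584,311),).items(): print(n,g(c,.020).round(4))
print("red",g((37,290),.03),"shaft", [g(c,.18).round(4) for c in((332,397),(413,394),(416,472),(330,474))])
h=cv2.cvtColor(p["color"],cv2.COLOR_RGB2HSV)
# plywood top face mask fit
m=((abs(h[:,:,0].astype(int)-26)<8)&(h[:,:,1]>70)&(h[:,:,2]>80)).astype(np.uint8)
n,l,s,c=cv2.connectedComponentsWithStats(m);i=1+np.argmax(s[1:,4]);print(s[i],c[i])
E
```

```text
TL [0.5812 0.1042 0.158 ]
TR [ 0.5914 -0.0253  0.158 ]
BR [ 0.4806 -0.0311  0.158 ]
BL [0.4734 0.0958 0.158 ]
knob [ 0.6606 -0.0535  0.074 ]
tl [0.6349 0.1107 0.03  ]
tr [ 0.6504 -0.154   0.03  ]
bl [0.5658 0.1074 0.02  ]
br [ 0.581  -0.1595  0.02  ]
red [0.58243442 0.34715006 0.03      ] shaft [array([0.4733, 0.0634, 0.18  ]), array([ 4.776e-01, -2.000e-04,  1.800e-01]), array([ 0.4166, -0.0043,  0.18  ]), array([0.413 , 0.0625, 0.18  ])]
[ 242  183   55   71 2223] [269.03463788 205.40350877]
```

Edge middle E≈(0.477, 0.0325), yaw≈0.06. The tray-mid and knob offsets agree with the model to about 2 mm. The tray reads ≈0.038, the knob is at (0.660,-0.054), and three discs are present. First I slide the tray to 0.069.

```bash
python3 -m pendant '[{"x":0.1,"y":-0.14,"rz":0.03,"claw":0.6},{"x":0.2,"y":-0.28,"rz":0.06,"claw":0.6},{"x":0.3,"y":-0.42,"rz":0.09,"claw":0.6},{"x":0.4,"y":-0.56,"rz":0.12,"claw":0.6},{"x":0.5,"y":-0.7,"rz":0.136,"claw":0.6},{"x":0.6,"y":-0.88,"rz":0.136,"claw":0.6},{"x":0.6,"y":-0.88,"rz":0.136,"claw":0.6},{"x":0.6,"y":-0.88,"rz":0.136,"claw":0.6}]'
python3 -m pendant '[{"x":0.1,"y":-0.14,"claw":0.6},{"x":0.2,"y":-0.28,"claw":0.6},{"x":0.3,"y":-0.42,"claw":0.6},{"x":0.4,"y":-0.56,"claw":0.6},{"x":0.5,"y":-0.7,"claw":0.6},{"x":0.6,"y":-0.88,"claw":0.6},{"x":0.6,"y":-0.88,"claw":0.6},{"x":0.6,"y":-0.88,"claw":0.6}]'
python3 -m pendant '[{"x":0.1,"y":-0.14,"claw":0.6},{"x":0.2,"y":-0.28,"claw":0.6},{"x":0.3,"y":-0.42,"claw":0.6},{"x":0.4,"y":-0.56,"claw":0.6},{"x":0.5,"y":-0.7,"claw":0.6},{"x":0.544,"y":-0.786,"claw":0.6},{"x":0.544,"y":-0.786,"claw":0.6},{"x":0.544,"y":-0.786,"claw":0.6}]'
python3 - <<'E'
from h import *
s=sense();print(s["tcp_pos"],s["ee_rot"],s["time_s"])
E
```

```text
[0.22410847 0.58345137 0.22255276] [[ 9.33498526e-01 -3.58581235e-01  1.07860430e-05]
 [-3.58581235e-01 -9.33498524e-01  6.81761274e-05]
 [-1.43779247e-05 -6.75099871e-05 -9.99999998e-01]] 1.35$[0]: bad value
$[0]: bad value
$[0]: bad value
```

```bash
python3 -m pendant '[{"x":0.1,"y":-0.14,"z":0,"rx":0,"ry":0,"rz":0.03,"claw":0.6},{"x":0.2,"y":-0.28,"z":0,"rx":0,"ry":0,"rz":0.06,"claw":0.6},{"x":0.3,"y":-0.42,"z":0,"rx":0,"ry":0,"rz":0.09,"claw":0.6},{"x":0.4,"y":-0.56,"z":0,"rx":0,"ry":0,"rz":0.12,"claw":0.6},{"x":0.5,"y":-0.7,"z":0,"rx":0,"ry":0,"rz":0.136,"claw":0.6},{"x":0.6,"y":-0.88,"z":0,"rx":0,"ry":0,"rz":0.136,"claw":0.6},{"x":0.6,"y":-0.88,"z":0,"rx":0,"ry":0,"rz":0.136,"claw":0.6},{"x":0.6,"y":-0.88,"z":0,"rx":0,"ry":0,"rz":0.136,"claw":0.6}]'
```

```text
time_s: 2.35
tcp_pos: [0.3743, 0.3636, 0.2228]
ee_rot: [[0.998, 0.06, 0.0], [0.06, -0.998, 0.001], [0.0, -0.001, -1.0]]
wrist_force: [-1.2, 0.6, 0.8]
gripper_width: 0.6
gripper_force: 0.0
```

```bash
python3 -m pendant '[{"x":0.15,"y":-0.22,"z":0,"rx":0,"ry":0,"rz":0,"claw":0.6},{"x":0.3,"y":-0.44,"z":0,"rx":0,"ry":0,"rz":0,"claw":0.6},{"x":0.45,"y":-0.66,"z":0,"rx":0,"ry":0,"rz":0,"claw":0.6},{"x":0.6,"y":-0.88,"z":0,"rx":0,"ry":0,"rz":0,"claw":0.6},{"x":0.6,"y":-0.88,"z":0,"rx":0,"ry":0,"rz":0,"claw":0.6},{"x":0.6,"y":-0.88,"z":0,"rx":0,"ry":0,"rz":0,"claw":0.6},{"x":0.6,"y":-0.88,"z":0,"rx":0,"ry":0,"rz":0,"claw":0.6},{"x":0.6,"y":-0.88,"z":0,"rx":0,"ry":0,"rz":0,"claw":0.6}]'
python3 -m pendant '[{"x":0.15,"y":-0.2,"z":0,"rx":0,"ry":0,"rz":0,"claw":0.6},{"x":0.3,"y":-0.4,"z":0,"rx":0,"ry":0,"rz":0,"claw":0.6},{"x":0.45,"y":-0.6,"z":0,"rx":0,"ry":0,"rz":0,"claw":0.6},{"x":0.548,"y":-0.784,"z":0,"rx":0,"ry":0,"rz":0,"claw":0.6},{"x":0.548,"y":-0.784,"z":-0.1,"rx":0,"ry":0,"rz":0,"claw":0.6},{"x":0.548,"y":-0.784,"z":-0.2,"rx":0,"ry":0,"rz":0,"claw":0.6},{"x":0.548,"y":-0.784,"z":-0.4,"rx":0,"ry":0,"rz":0,"claw":0.6},{"x":0.548,"y":-0.784,"z":-0.4,"rx":0,"ry":0,"rz":0,"claw":0.6}]'
python3 - <<'E'
from h import *
save(capture("side"),"s1",(200,150,400,300),3)
for b in blues(capture("top")): print(*b)
E
```

```text
time_s: 3.35
tcp_pos: [0.5236, 0.1448, 0.2227]
ee_rot: [[0.998, 0.063, 0.0], [0.063, -0.998, 0.0], [0.0, -0.0, -1.0]]
wrist_force: [0.0, -0.8, 0.5]
gripper_width: 0.607
gripper_force: 0.0
time_s: 4.35
tcp_pos: [0.658, -0.0517, 0.1183]
ee_rot: [[0.998, 0.061, -0.01], [0.061, -0.998, -0.001], [-0.01, 0.0, -1.0]]
wrist_force: [-0.6, -0.4, -0.8]
gripper_width: 0.601
gripper_force: 0.0
[422.  240.4] 245 [ 0.4782 -0.3639  0.014 ]
[381.6 250.7] 246 [ 0.4477 -0.257   0.014 ]
[181.4 259. ] 253 [0.4101 0.2636 0.014 ]
```

View pics/s1.png

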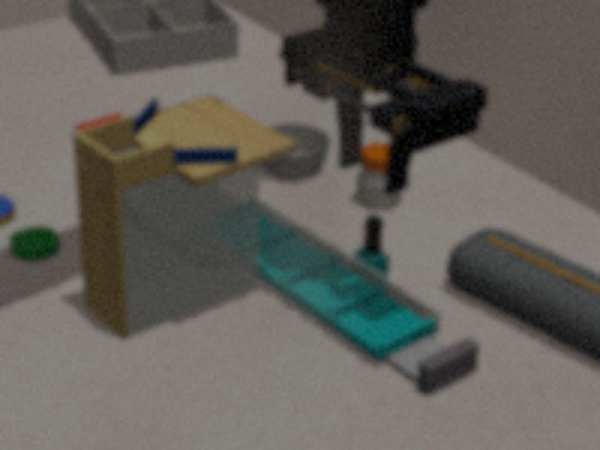

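Gripper directly above the knob (knob at crop (375,235), fingers at (350..400,150)). I lower and pinch it.

```bash
python3 -m pendant '[{"x":0,"y":0,"z":-0.08,"rx":0,"ry":0,"rz":0,"claw":0.6},{"x":0,"y":0,"z":-0.16,"rx":0,"ry":0,"rz":0,"claw":0.6},{"x":0,"y":0,"z":-0.24,"rx":0,"ry":0,"rz":0,"claw":0.6},{"x":0,"y":0,"z":-0.32,"rx":0,"ry":0,"rz":0,"claw":0.6},{"x":0,"y":0,"z":-0.32,"rx":0,"ry":0,"rz":0,"claw":0.2},{"x":0,"y":0,"z":-0.32,"rx":0,"ry":0,"rz":0,"claw":0.1},{"x":0,"y":0,"z":-0.32,"rx":0,"ry":0,"rz":0,"claw":0},{"x":0,"y":0,"z":-0.32,"rx":0,"ry":0,"rz":0,"claw":0}]'
python3 - <<'E'
from h import *
save(capture("side"),"s2",(260,190,380,280),5)
E
```

```text
time_s: 5.45
tcp_pos: [0.6617, -0.0525, 0.0436]
ee_rot: [[0.998, 0.061, 0.002], [0.061, -0.998, 0.0], [0.002, -0.0, -1.0]]
wrist_force: [0.6, -0.1, -0.3]
gripper_width: 0.234
gripper_force: 0.0
```

View pics/s2.png

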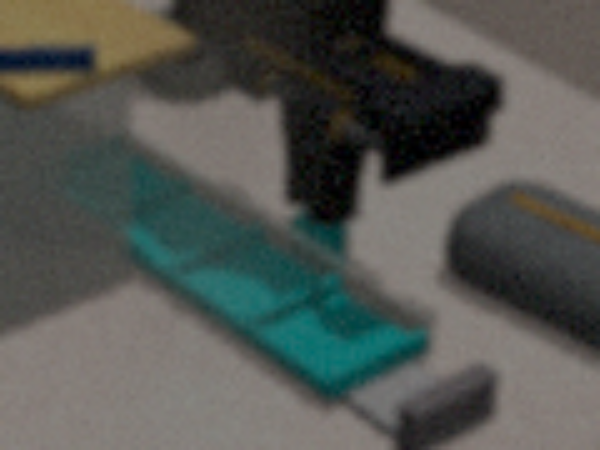

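The fingers straddle the knob. I close them and slide +30 mm along the rail.

```bash
python3 -m pendant '[{"x":0,"y":0,"z":0,"rx":0,"ry":0,"rz":0,"claw":0},{"x":0,"y":0,"z":0,"rx":0,"ry":0,"rz":0,"claw":0},{"x":-0.002,"y":0.03,"z":0,"rx":0,"ry":0,"rz":0,"claw":0},{"x":-0.004,"y":0.06,"z":0,"rx":0,"ry":0,"rz":0,"claw":0},{"x":-0.006,"y":0.09,"z":0,"rx":0,"ry":0,"rz":0,"claw":0},{"x":-0.007,"y":0.12,"z":0,"rx":0,"ry":0,"rz":0,"claw":0},{"x":-0.007,"y":0.12,"z":0,"rx":0,"ry":0,"rz":0,"claw":0},{"x":-0.007,"y":0.12,"z":0,"rx":0,"ry":0,"rz":0,"claw":0}]'
python3 -m pendant '[{"x":0,"y":0,"z":0,"rx":0,"ry":0,"rz":0,"claw":0.2},{"x":0,"y":0,"z":0,"rx":0,"ry":0,"rz":0,"claw":0.5},{"x":0,"y":0,"z":0,"rx":0,"ry":0,"rz":0,"claw":0.6},{"x":0,"y":0,"z":0.15,"rx":0,"ry":0,"rz":0,"claw":0.6},{"x":0,"y":0,"z":0.3,"rx":0,"ry":0,"rz":0,"claw":0.8},{"x":0,"y":0,"z":0.5,"rx":0,"ry":0,"rz":0,"claw":0.8},{"x":0,"y":0,"z":0.72,"rx":0,"ry":0,"rz":0,"claw":0.8},{"x":0,"y":0,"z":0.72,"rx":0,"ry":0,"rz":0,"claw":0.8}]'

```

```text
time_s: 6.5
tcp_pos: [0.6594, -0.0218, 0.0433]
ee_rot: [[0.998, 0.061, 0.0], [0.061, -0.998, 0.0], [0.0, -0.0, -1.0]]
wrist_force: [-1.3, 0.6, 6.5]
gripper_width: 0.195
gripper_force: 30.0
time_s: 7.5
tcp_pos: [0.662, -0.0223, 0.2282]
ee_rot: [[0.998, 0.061, 0.011], [0.061, -0.998, 0.001], [0.011, -0.0, -1.0]]
wrist_force: [-0.1, -0.3, -0.4]
gripper_width: 0.788
gripper_force: 0.0
```

```bash
python3 -m pendant '[{"x":-0.17,"y":-0.19,"z":0,"rx":0,"ry":0,"rz":0,"claw":0.8},{"x":-0.34,"y":-0.38,"z":0,"rx":0,"ry":0,"rz":0,"claw":0.8},{"x":-0.51,"y":-0.57,"z":0,"rx":0,"ry":0,"rz":0,"claw":0.8},{"x":-0.68,"y":-0.76,"z":0,"rx":0,"ry":0,"rz":0,"claw":0.8},{"x":-0.846,"y":-0.942,"z":-0.1,"rx":0,"ry":0,"rz":0,"claw":0.8},{"x":-0.846,"y":-0.942,"z":-0.3,"rx":0,"ry":0,"rz":0,"claw":0.8},{"x":-0.846,"y":-0.942,"z":-0.5,"rx":0,"ry":0,"rz":0,"claw":0.8},{"x":-0.846,"y":-0.942,"z":-0.65,"rx":0,"ry":0,"rz":0,"claw":0.8}]'
python3 - <<'E'
from h import *
p=capture("top");save(p,"t2",(220,120,420,270),4)
for b in blues(p): print(*b)
q=capture("side")
for b in blues(q): print(*b)
print(sense()["tcp_pos"])
# predicted tray end px for q=.069
E_=np.array([.477,.0325]);a=.06
def st(x,y,z): return [E_[0]+x*np.cos(a)-y*np.sin(a),E_[1]+x*np.sin(a)+y*np.cos(a),z]
for n,X in dict(rightend=st(.129,.069-.102-.1325,.02),pocketdiv23=st(.129,.069-.102+.0,.02),knob=st(.176,.069-.135,.074)).items():
    print(n,(px(p,X)-[220,120])*4)
E
```

```text
time_s: 8.5
tcp_pos: [0.4459, -0.2578, 0.0572]
ee_rot: [[0.998, 0.059, -0.003], [0.059, -0.998, 0.001], [-0.003, -0.001, -1.0]]
wrist_force: [0.5, 0.0, -0.4]
gripper_width: 0.8
gripper_force: 0.0
[181.4 259. ] 253 [0.4101 0.2636 0.014 ]
[133.3  33.7] 76 [1.7558 5.5955 0.014 ]
[304.1 311. ] 189 [ 0.4472 -0.26    0.014 ]
[346.1 334.6] 274 [ 0.4787 -0.3662  0.014 ]
[ 0.44368558 -0.25696601  0.05532628]
rightend [448.15397542 263.98315313]
pocketdiv23 [249.87807075 269.27743252]
knob [300.13922687 177.7463245 ]
```

View pics/t2.png

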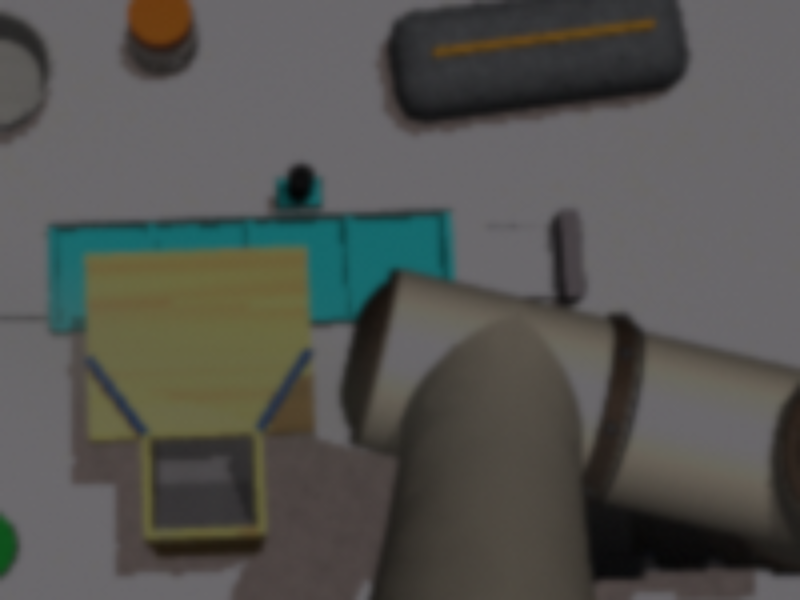

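The tray sits where predicted: right end at crop (450,265), knob at (301,180). Now I grasp the disc.

```bash
python3 -m pendant '[{"x":0,"y":0,"z":-0.06,"rx":0,"ry":0,"rz":0,"claw":0.8},{"x":0,"y":0,"z":-0.12,"rx":0,"ry":0,"rz":0,"claw":0.8},{"x":0,"y":0,"z":-0.18,"rx":0,"ry":0,"rz":0,"claw":0.8},{"x":0,"y":0,"z":-0.222,"rx":0,"ry":0,"rz":0,"claw":0.8},{"x":0,"y":0,"z":-0.222,"rx":0,"ry":0,"rz":0,"claw":0.6},{"x":0,"y":0,"z":-0.222,"rx":0,"ry":0,"rz":0,"claw":0.4},{"x":0,"y":0,"z":-0.222,"rx":0,"ry":0,"rz":0,"claw":0.3},{"x":0,"y":0,"z":-0.222,"rx":0,"ry":0,"rz":0,"claw":0.3}]'
python3 -m pendant '[{"x":0,"y":0,"z":0,"rx":0,"ry":0,"rz":0,"claw":0.3},{"x":0,"y":0,"z":0,"rx":0,"ry":0,"rz":0,"claw":0.3},{"x":0,"y":0,"z":0.1,"rx":0,"ry":0,"rz":0,"claw":0.3},{"x":0,"y":0,"z":0.25,"rx":0,"ry":0,"rz":0,"claw":0.3},{"x":0,"y":0,"z":0.4,"rx":0,"ry":0,"rz":0,"claw":0.3},{"x":0,"y":0,"z":0.6,"rx":0,"ry":0,"rz":0,"claw":0.3},{"x":0,"y":0,"z":0.8,"rx":0,"ry":0,"rz":0,"claw":0.3},{"x":0,"y":0,"z":0.8,"rx":0,"ry":0,"rz":0,"claw":0.3}]'

```

```text
time_s: 9.6
tcp_pos: [0.4483, -0.2582, 0.005]
ee_rot: [[0.998, 0.06, 0.001], [0.06, -0.998, -0.0], [0.001, 0.0, -1.0]]
wrist_force: [-0.2, -0.0, 0.7]
gripper_width: 0.56
gripper_force: 30.0
time_s: 10.6
tcp_pos: [0.4501, -0.2588, 0.2088]
ee_rot: [[0.998, 0.061, 0.009], [0.061, -0.998, -0.003], [0.009, 0.003, -1.0]]
wrist_force: [-0.2, -0.1, -1.7]
gripper_width: 0.558
gripper_force: 30.0
```

```bash
python3 -m pendant '[{"x":0.04,"y":0.12,"z":0.02,"rx":0,"ry":0,"rz":0,"claw":0.3},{"x":0.08,"y":0.24,"z":0.04,"rx":0,"ry":0,"rz":0,"claw":0.3},{"x":0.12,"y":0.36,"z":0.04,"rx":0,"ry":0,"rz":0,"claw":0.3},{"x":0.16,"y":0.48,"z":0.04,"rx":0,"ry":0,"rz":0,"claw":0.3},{"x":0.2,"y":0.6,"z":0.04,"rx":0,"ry":0,"rz":0,"claw":0.3},{"x":0.24,"y":0.72,"z":0.04,"rx":0,"ry":0,"rz":0,"claw":0.3},{"x":0.28,"y":0.84,"z":0.04,"rx":0,"ry":0,"rz":0,"claw":0.3},{"x":0.32,"y":0.96,"z":0.04,"rx":0,"ry":0,"rz":0,"claw":0.3}]'
python3 -m pendant '[{"x":0.02,"y":0.11,"z":0,"rx":0,"ry":0,"rz":0,"claw":0.3},{"x":0.044,"y":0.216,"z":0,"rx":0,"ry":0,"rz":0,"claw":0.3},{"x":0.044,"y":0.216,"z":0,"rx":0,"ry":0,"rz":0,"claw":0.3},{"x":0.044,"y":0.216,"z":-0.06,"rx":0,"ry":0,"rz":0,"claw":0.3},{"x":0.044,"y":0.216,"z":-0.12,"rx":0,"ry":0,"rz":0,"claw":0.3},{"x":0.044,"y":0.216,"z":-0.16,"rx":0,"ry":0,"rz":0,"claw":0.3},{"x":0.044,"y":0.216,"z":-0.18,"rx":0,"ry":0,"rz":0,"claw":0.3},{"x":0.044,"y":0.216,"z":-0.18,"rx":0,"ry":0,"rz":0,"claw":0.3}]'
python3 - <<'E'
from h import *
p=capture("side");save(p,"s3",(200,150,360,270),5)
E
```

```text
time_s: 11.6
tcp_pos: [0.5271, -0.0171, 0.2129]
ee_rot: [[0.998, 0.06, -0.003], [0.06, -0.998, -0.0], [-0.003, 0.0, -1.0]]
wrist_force: [0.5, 0.4, -1.6]
gripper_width: 0.561
gripper_force: 30.0
time_s: 12.6
tcp_pos: [0.5388, 0.0357, 0.1692]
ee_rot: [[0.998, 0.06, -0.001], [0.06, -0.998, -0.0], [-0.001, 0.0, -1.0]]
wrist_force: [-0.5, -0.4, 0.6]
gripper_width: 0.561
gripper_force: 30.0
```

View pics/s3.png

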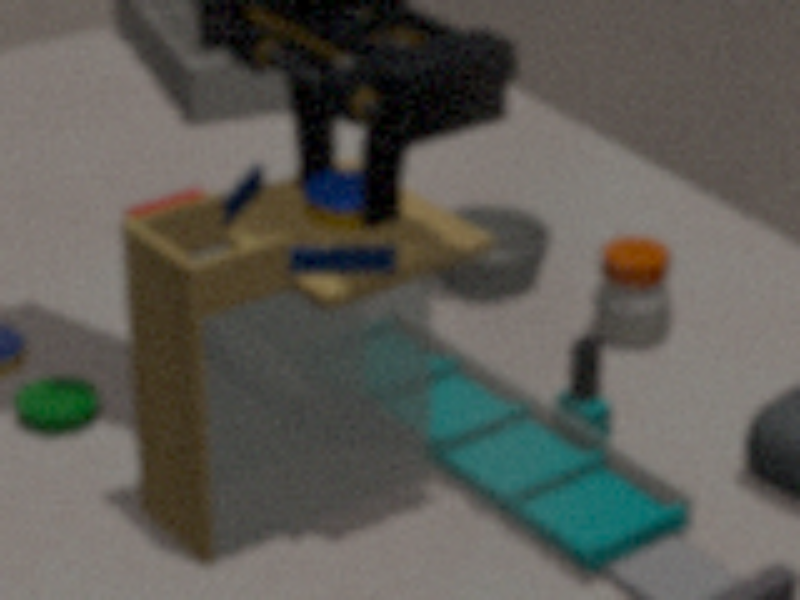

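Disc held level over the shelf at crop (337,195). I lower it gently and watch the force.

```bash
python3 -m pendant '[{"x":0,"y":0,"z":-0.003,"rx":0,"ry":0,"rz":0,"claw":0.3},{"x":0,"y":0,"z":-0.006,"rx":0,"ry":0,"rz":0,"claw":0.3},{"x":0,"y":0,"z":-0.009,"rx":0,"ry":0,"rz":0,"claw":0.3},{"x":0,"y":0,"z":-0.012,"rx":0,"ry":0,"rz":0,"claw":0.3},{"x":0,"y":0,"z":-0.015,"rx":0,"ry":0,"rz":0,"claw":0.3},{"x":0,"y":0,"z":-0.018,"rx":0,"ry":0,"rz":0,"claw":0.3},{"x":0,"y":0,"z":-0.021,"rx":0,"ry":0,"rz":0,"claw":0.3},{"x":0,"y":0,"z":-0.021,"rx":0,"ry":0,"rz":0,"claw":0.3}]'

```

```text
time_s: 13.65
tcp_pos: [0.5388, 0.0359, 0.1642]
ee_rot: [[0.998, 0.06, -0.0], [0.06, -0.998, -0.0], [-0.0, 0.0, -1.0]]
wrist_force: [0.6, 1.3, -0.1]
gripper_width: 0.561
gripper_force: 30.0
```

```bash
python3 -m pendant '[{"x":0,"y":0,"z":-0.003,"rx":0,"ry":0,"rz":0,"claw":0.6},{"x":0,"y":0,"z":-0.003,"rx":0,"ry":0,"rz":0,"claw":0.68},{"x":0,"y":0,"z":-0.003,"rx":0,"ry":0,"rz":0,"claw":0.68},{"x":0,"y":0,"z":0.05,"rx":0,"ry":0,"rz":0,"claw":0.68},{"x":0,"y":0,"z":0.16,"rx":0,"ry":0,"rz":0,"claw":0.68},{"x":0,"y":0,"z":0.16,"rx":0,"ry":0,"rz":0,"claw":0.4},{"x":0.08,"y":0.005,"z":0.16,"rx":0,"ry":0,"rz":0,"claw":0},{"x":0.176,"y":0.01,"z":0.16,"rx":0,"ry":0,"rz":0,"claw":0}]'
python3 -m pendant '[{"x":0,"y":0,"z":0,"rx":0,"ry":0,"rz":0,"claw":0},{"x":0,"y":0,"z":0,"rx":0,"ry":0,"rz":0,"claw":0},{"x":0,"y":0,"z":0,"rx":0,"ry":0,"rz":0,"claw":0},{"x":0,"y":0,"z":-0.06,"rx":0,"ry":0,"rz":0,"claw":0},{"x":0,"y":0,"z":-0.12,"rx":0,"ry":0,"rz":0,"claw":0},{"x":0,"y":0,"z":-0.164,"rx":0,"ry":0,"rz":0,"claw":0},{"x":0,"y":0,"z":-0.164,"rx":0,"ry":0,"rz":0,"claw":0},{"x":0,"y":0,"z":-0.164,"rx":0,"ry":0,"rz":0,"claw":0}]'
python3 - <<'E'
from h import *
p=capture("side");save(p,"s4",(200,150,360,270),5)
for b in blues(p,20): print(*b[:2], at(p,b[0],.172))
E
```

```text
time_s: 14.65
tcp_pos: [0.583, 0.0385, 0.2045]
ee_rot: [[0.998, 0.061, 0.0], [0.061, -0.998, 0.0], [0.0, -0.0, -1.0]]
wrist_force: [-0.1, -0.3, 0.5]
gripper_width: 0.424
gripper_force: 0.0
time_s: 15.65
tcp_pos: [0.5832, 0.0385, 0.1635]
ee_rot: [[0.998, 0.061, 0.001], [0.061, -0.998, -0.0], [0.001, 0.0, -1.0]]
wrist_force: [0.3, 0.0, 0.6]
gripper_width: 0.005
gripper_force: 0.0
[124.9  33.8] 132 [1.25249332 4.06534717 0.172     ]
[ 80.8 129.9] 491 [0.21816393 0.85958245 0.172     ]
[269.3 189.9] 90 [0.53898541 0.03352111 0.172     ]
[346.  334.6] 272 [ 0.36323996 -0.48162896  0.172     ]
```

View pics/s4.png

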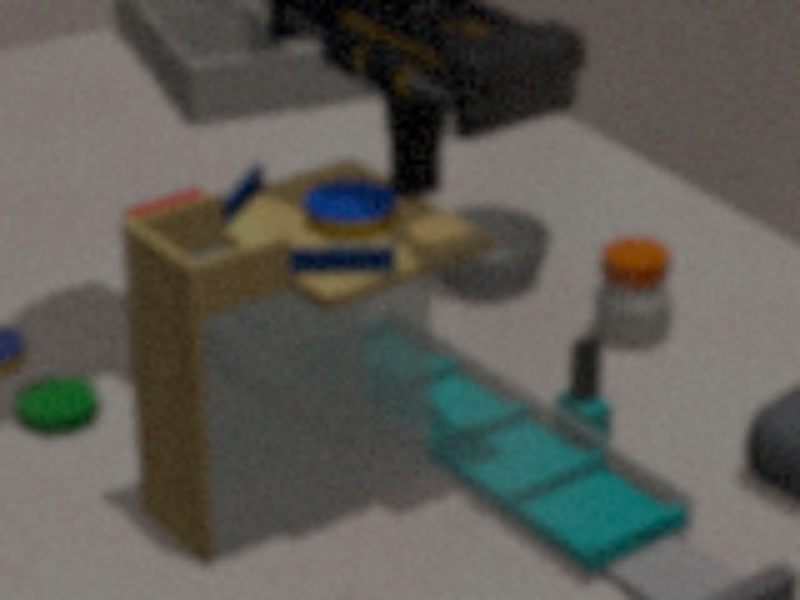

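Disc at crop (350,207), closed fingers behind it at (413,180). I push, slowing towards the edge.

```bash
python3 -m pendant '[{"x":-0.03,"y":-0.002,"z":0,"rx":0,"ry":0,"rz":0,"claw":0},{"x":-0.06,"y":-0.004,"z":0,"rx":0,"ry":0,"rz":0,"claw":0},{"x":-0.09,"y":-0.005,"z":0,"rx":0,"ry":0,"rz":0,"claw":0},{"x":-0.12,"y":-0.007,"z":0,"rx":0,"ry":0,"rz":0,"claw":0},{"x":-0.15,"y":-0.009,"z":0,"rx":0,"ry":0,"rz":0,"claw":0},{"x":-0.18,"y":-0.011,"z":0,"rx":0,"ry":0,"rz":0,"claw":0},{"x":-0.205,"y":-0.012,"z":0,"rx":0,"ry":0,"rz":0,"claw":0},{"x":-0.224,"y":-0.013,"z":0,"rx":0,"ry":0,"rz":0,"claw":0}]'
python3 -m pendant '[{"x":-0.008,"y":0,"z":0,"rx":0,"ry":0,"rz":0,"claw":0},{"x":-0.016,"y":-0.001,"z":0,"rx":0,"ry":0,"rz":0,"claw":0},{"x":-0.024,"y":-0.001,"z":0,"rx":0,"ry":0,"rz":0,"claw":0},{"x":-0.032,"y":-0.002,"z":0,"rx":0,"ry":0,"rz":0,"claw":0},{"x":-0.04,"y":-0.002,"z":0,"rx":0,"ry":0,"rz":0,"claw":0},{"x":-0.048,"y":-0.003,"z":0,"rx":0,"ry":0,"rz":0,"claw":0},{"x":-0.056,"y":-0.003,"z":0,"rx":0,"ry":0,"rz":0,"claw":0},{"x":-0.064,"y":-0.004,"z":0,"rx":0,"ry":0,"rz":0,"claw":0}]'
python3 - <<'E'
from h import *
p=capture("side");save(p,"s5",(200,150,360,270),5)
for b in blues(p,20): print(*b[:2], at(p,b[0],.172))
E
```

```text
time_s: 16.7
tcp_pos: [0.5265, 0.0351, 0.1633]
ee_rot: [[0.998, 0.06, 0.0], [0.06, -0.998, 0.0], [0.0, 0.0, -1.0]]
wrist_force: [-0.2, -0.1, -0.1]
gripper_width: 0.007
gripper_force: 0.0
time_s: 17.7
tcp_pos: [0.5107, 0.0341, 0.1633]
ee_rot: [[0.998, 0.06, -0.0], [0.06, -0.998, -0.0], [-0.0, 0.0, -1.0]]
wrist_force: [-0.0, -1.6, 0.3]
gripper_width: 0.004
gripper_force: 0.0
[113.   34.5] 52 [1.13149985 4.0680695  0.172     ]
[ 77.3 130.3] 586 [0.20618615 0.86159738 0.172     ]
[346.1 334.5] 272 [ 0.36351528 -0.48154909  0.172     ]
```

View pics/s5.png

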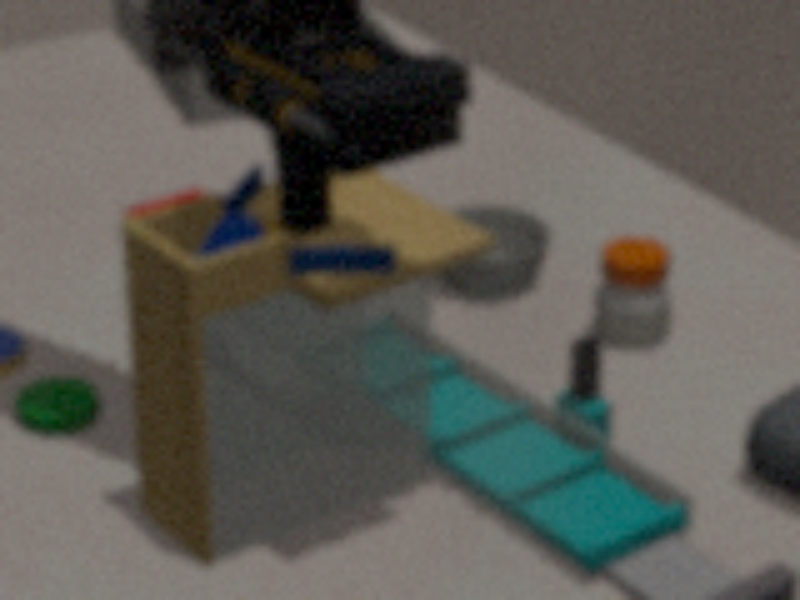

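Disc partly over the edge at crop (235,235), just before tipping. I continue in small steps.

```bash
cat > tip.py <<'E'
from h import *
import sys
p=capture("side")
c=p["color"][175:205,235:265].astype(int); print("blue in shaft mouth/edge:",int(((c[:,:,2]>c[:,:,0]+40)).sum()), sense()["tcp_pos"].round(4))
E
python3 tip.py
python3 -m pendant '[{"x":-0.005,"y":0,"z":0,"rx":0,"ry":0,"rz":0,"claw":0},{"x":-0.01,"y":-0.001,"z":0,"rx":0,"ry":0,"rz":0,"claw":0},{"x":-0.015,"y":-0.001,"z":0,"rx":0,"ry":0,"rz":0,"claw":0},{"x":-0.02,"y":-0.001,"z":0,"rx":0,"ry":0,"rz":0,"claw":0},{"x":-0.02,"y":-0.001,"z":0,"rx":0,"ry":0,"rz":0,"claw":0},{"x":-0.02,"y":-0.001,"z":0,"rx":0,"ry":0,"rz":0,"claw":0},{"x":-0.02,"y":-0.001,"z":0,"rx":0,"ry":0,"rz":0,"claw":0},{"x":-0.02,"y":-0.001,"z":0,"rx":0,"ry":0,"rz":0,"claw":0}]'
python3 tip.py
```

```text
blue in shaft mouth/edge: 6 [0.5106 0.0341 0.1633]
time_s: 18.8
tcp_pos: [0.5059, 0.0339, 0.1633]
ee_rot: [[0.998, 0.06, 0.0], [0.06, -0.998, 0.0], [0.0, -0.0, -1.0]]
wrist_force: [0.6, 0.1, -0.0]
gripper_width: 0.005
gripper_force: 0.0
blue in shaft mouth/edge: 1 [0.5059 0.0339 0.1633]
```

```bash
python3 -m pendant '[{"x":0.04,"y":0.002,"z":0,"rx":0,"ry":0,"rz":0,"claw":0},{"x":0.08,"y":0.005,"z":0,"rx":0,"ry":0,"rz":0,"claw":0},{"x":0.16,"y":0.01,"z":0.1,"rx":0,"ry":0,"rz":0,"claw":0},{"x":0.24,"y":0,"z":0.24,"rx":0,"ry":0,"rz":0,"claw":0},{"x":0.35,"y":-0.04,"z":0.24,"rx":0,"ry":0,"rz":0,"claw":0.2},{"x":0.46,"y":-0.1,"z":0.24,"rx":0,"ry":0,"rz":0,"claw":0.4},{"x":0.57,"y":-0.16,"z":0.24,"rx":0,"ry":0,"rz":0,"claw":0.6},{"x":0.61,"y":-0.22,"z":0.24,"rx":0,"ry":0,"rz":0,"claw":0.6}]'
python3 - <<'E'
from h import *
p=capture("top");q=capture("side")
im=np.hstack([cv2.resize(x["color"][b:d,a:c],(400,400)) for x,(a,b,c,d) in((p,(215,140,355,280)),(q,(225,170,345,290)))])
cv2.imwrite("pics/c1.png",im[:,:,::-1])
for b in blues(p): print(*b)
E
```

```text
time_s: 19.85
tcp_pos: [0.6597, -0.0218, 0.2222]
ee_rot: [[0.998, 0.06, -0.001], [0.06, -0.998, -0.0], [-0.001, 0.0, -1.0]]
wrist_force: [-0.3, -0.3, -1.0]
gripper_width: 0.373
gripper_force: 0.0
[422.  240.3] 245 [ 0.4783 -0.3639  0.014 ]
[176.2 259.4] 84 [0.4087 0.277  0.014 ]
```

View pics/c1.png

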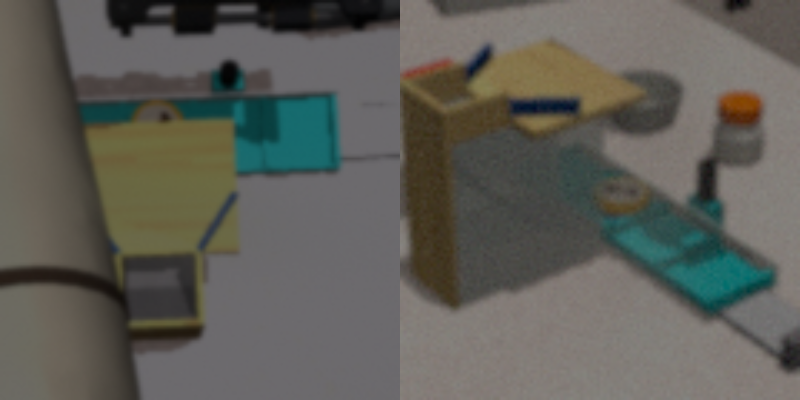

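The disc lies in the pocket specimen-side up (side crop (623,195)). Next I slide the tray to 0.135.

```bash
python3 -m pendant '[{"x":0,"y":0,"z":-0.14,"rx":0,"ry":0,"rz":0,"claw":0.6},{"x":0,"y":0,"z":-0.3,"rx":0,"ry":0,"rz":0,"claw":0.6},{"x":0,"y":0,"z":-0.46,"rx":0,"ry":0,"rz":0,"claw":0.6},{"x":0,"y":0,"z":-0.6,"rx":0,"ry":0,"rz":0,"claw":0.6},{"x":0,"y":0,"z":-0.72,"rx":0,"ry":0,"rz":0,"claw":0.6},{"x":0,"y":0,"z":-0.72,"rx":0,"ry":0,"rz":0,"claw":0.3},{"x":0,"y":0,"z":-0.72,"rx":0,"ry":0,"rz":0,"claw":0},{"x":0,"y":0,"z":-0.72,"rx":0,"ry":0,"rz":0,"claw":0}]'
python3 -m pendant '[{"x":0,"y":0,"z":0,"rx":0,"ry":0,"rz":0,"claw":0},{"x":0,"y":0,"z":0,"rx":0,"ry":0,"rz":0,"claw":0},{"x":0,"y":0,"z":0,"rx":0,"ry":0,"rz":0,"claw":0},{"x":-0.001,"y":0.02,"z":0,"rx":0,"ry":0,"rz":0,"claw":0},{"x":-0.003,"y":0.05,"z":0,"rx":0,"ry":0,"rz":0,"claw":0},{"x":-0.005,"y":0.08,"z":0,"rx":0,"ry":0,"rz":0,"claw":0},{"x":-0.007,"y":0.11,"z":0,"rx":0,"ry":0,"rz":0,"claw":0},{"x":-0.008,"y":0.14,"z":0,"rx":0,"ry":0,"rz":0,"claw":0}]'
python3 -m pendant '[{"x":-0.002,"y":0.03,"z":0,"rx":0,"ry":0,"rz":0,"claw":0},{"x":-0.004,"y":0.06,"z":0,"rx":0,"ry":0,"rz":0,"claw":0},{"x":-0.006,"y":0.09,"z":0,"rx":0,"ry":0,"rz":0,"claw":0},{"x":-0.007,"y":0.115,"z":0,"rx":0,"ry":0,"rz":0,"claw":0},{"x":-0.008,"y":0.126,"z":0,"rx":0,"ry":0,"rz":0,"claw":0},{"x":-0.008,"y":0.126,"z":0,"rx":0,"ry":0,"rz":0,"claw":0},{"x":-0.008,"y":0.126,"z":0,"rx":0,"ry":0,"rz":0,"claw":0},{"x":-0.008,"y":0.126,"z":0,"rx":0,"ry":0,"rz":0,"claw":0}]'
```

```text
time_s: 20.95
tcp_pos: [0.6595, -0.0208, 0.0454]
ee_rot: [[0.998, 0.061, 0.004], [0.061, -0.998, 0.001], [0.004, -0.0, -1.0]]
wrist_force: [0.4, -0.2, 0.7]
gripper_width: 0.347
gripper_force: 0.0
time_s: 21.95
tcp_pos: [0.6566, 0.0132, 0.0446]
ee_rot: [[0.998, 0.061, 0.0], [0.061, -0.998, -0.001], [0.0, 0.001, -1.0]]
wrist_force: [-2.0, -2.7, 5.7]
gripper_width: 0.199
gripper_force: 30.0
time_s: 22.95
tcp_pos: [0.6543, 0.0451, 0.0446]
ee_rot: [[0.998, 0.061, 0.0], [0.061, -0.998, -0.001], [0.0, 0.001, -1.0]]
wrist_force: [-2.5, -1.6, 7.2]
gripper_width: 0.196
gripper_force: 30.0
```

```bash
python3 -m pendant '[{"x":0,"y":0,"z":0,"rx":0,"ry":0,"rz":0,"claw":0.2},{"x":0,"y":0,"z":0,"rx":0,"ry":0,"rz":0,"claw":0.5},{"x":0,"y":0,"z":0,"rx":0,"ry":0,"rz":0,"claw":0.6},{"x":0,"y":0,"z":0.15,"rx":0,"ry":0,"rz":0,"claw":0.6},{"x":0,"y":0,"z":0.3,"rx":0,"ry":0,"rz":0,"claw":0.8},{"x":0,"y":0,"z":0.5,"rx":0,"ry":0,"rz":0,"claw":0.8},{"x":0,"y":0,"z":0.72,"rx":0,"ry":0,"rz":0,"claw":0.8},{"x":0,"y":0,"z":0.72,"rx":0,"ry":0,"rz":0,"claw":0.8}]'
python3 -m pendant '[{"x":-0.07,"y":-0.15,"z":0,"rx":0,"ry":0,"rz":0,"claw":0.8},{"x":-0.14,"y":-0.3,"z":0,"rx":0,"ry":0,"rz":0,"claw":0.8},{"x":-0.21,"y":-0.45,"z":0,"rx":0,"ry":0,"rz":0,"claw":0.8},{"x":-0.28,"y":-0.6,"z":0,"rx":0,"ry":0,"rz":0,"claw":0.8},{"x":-0.34,"y":-0.72,"z":0,"rx":0,"ry":0,"rz":0,"claw":0.8},{"x":-0.4,"y":-0.82,"z":0,"rx":0,"ry":0,"rz":0,"claw":0.8},{"x":-0.4,"y":-0.82,"z":0,"rx":0,"ry":0,"rz":0,"claw":0.8},{"x":-0.4,"y":-0.82,"z":0,"rx":0,"ry":0,"rz":0,"claw":0.8}]'
python3 -m pendant '[{"x":-0.07,"y":-0.18,"z":0,"rx":0,"ry":0,"rz":0,"claw":0.8},{"x":-0.14,"y":-0.36,"z":0,"rx":0,"ry":0,"rz":0,"claw":0.8},{"x":-0.21,"y":-0.54,"z":0,"rx":0,"ry":0,"rz":0,"claw":0.8},{"x":-0.27,"y":-0.7,"z":0,"rx":0,"ry":0,"rz":0,"claw":0.8},{"x":-0.304,"y":-0.82,"z":-0.1,"rx":0,"ry":0,"rz":0,"claw":0.8},{"x":-0.304,"y":-0.82,"z":-0.3,"rx":0,"ry":0,"rz":0,"claw":0.8},{"x":-0.304,"y":-0.82,"z":-0.5,"rx":0,"ry":0,"rz":0,"claw":0.8},{"x":-0.304,"y":-0.82,"z":-0.65,"rx":0,"ry":0,"rz":0,"claw":0.8}]'
python3 - <<'E'
from h import *
p=capture("top");q=capture("side")
for b in blues(p): print(*b)
for b in blues(q): print(*b)
im=np.hstack([cv2.resize(x["color"][b:d,a:c],(400,400)) for x,(a,b,c,d) in((p,(205,140,345,280)),(q,(225,170,345,290)))])
cv2.imwrite("pics/c2.png",im[:,:,::-1])
print(sense()["tcp_pos"])
E
```

```text
time_s: 23.95
tcp_pos: [0.6571, 0.0459, 0.2291]
ee_rot: [[0.998, 0.061, 0.011], [0.061, -0.998, 0.002], [0.011, -0.001, -1.0]]
wrist_force: [0.1, -0.2, 0.1]
gripper_width: 0.79
gripper_force: 0.0
time_s: 24.95
tcp_pos: [0.5544, -0.1593, 0.2226]
ee_rot: [[0.998, 0.06, -0.001], [0.06, -0.998, 0.0], [-0.001, -0.0, -1.0]]
wrist_force: [-0.3, -0.4, 0.1]
gripper_width: 0.801
gripper_force: 0.0
time_s: 25.95
tcp_pos: [0.4783, -0.3635, 0.0581]
ee_rot: [[0.998, 0.061, -0.002], [0.061, -0.998, 0.001], [-0.002, -0.001, -1.0]]
wrist_force: [0.2, 0.1, 0.1]
gripper_width: 0.798
gripper_force: 0.0
[181.4 259. ] 253 [0.4101 0.2636 0.014 ]
[112.   34.7] 54 [1.4756 5.626  0.014 ]
[ 71.5 131.3] 316 [0.2438 1.4078 0.014 ]
[345.9 334.6] 257 [ 0.4783 -0.3661  0.014 ]
[ 0.4758742  -0.36224916  0.05572208]
```

View pics/c2.png

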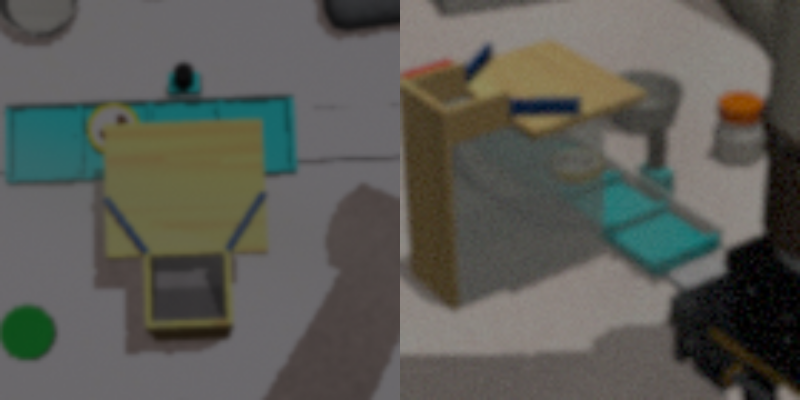

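The tray sits correctly: disc in pocket 2 at top crop (110,125), the empty pocket 1 under the chute. I grasp the second disc.

```bash
python3 -m pendant '[{"x":0,"y":0,"z":-0.06,"rx":0,"ry":0,"rz":0,"claw":0.8},{"x":0,"y":0,"z":-0.12,"rx":0,"ry":0,"rz":0,"claw":0.8},{"x":0,"y":0,"z":-0.18,"rx":0,"ry":0,"rz":0,"claw":0.8},{"x":0,"y":0,"z":-0.228,"rx":0,"ry":0,"rz":0,"claw":0.8},{"x":0,"y":0,"z":-0.228,"rx":0,"ry":0,"rz":0,"claw":0.6},{"x":0,"y":0,"z":-0.228,"rx":0,"ry":0,"rz":0,"claw":0.4},{"x":0,"y":0,"z":-0.228,"rx":0,"ry":0,"rz":0,"claw":0.3},{"x":0,"y":0,"z":-0.228,"rx":0,"ry":0,"rz":0,"claw":0.3}]'
python3 -m pendant '[{"x":0,"y":0,"z":0,"rx":0,"ry":0,"rz":0,"claw":0.3},{"x":0,"y":0,"z":0,"rx":0,"ry":0,"rz":0,"claw":0.3},{"x":0,"y":0,"z":0.1,"rx":0,"ry":0,"rz":0,"claw":0.3},{"x":0,"y":0,"z":0.25,"rx":0,"ry":0,"rz":0,"claw":0.3},{"x":0,"y":0,"z":0.4,"rx":0,"ry":0,"rz":0,"claw":0.3},{"x":0,"y":0,"z":0.6,"rx":0,"ry":0,"rz":0,"claw":0.3},{"x":0,"y":0,"z":0.82,"rx":0,"ry":0,"rz":0,"claw":0.3},{"x":0,"y":0,"z":0.82,"rx":0,"ry":0,"rz":0,"claw":0.3}]'
python3 -m pendant '[{"x":0.02,"y":0.1,"z":0,"rx":0,"ry":0,"rz":0,"claw":0.3},{"x":0.03,"y":0.2,"z":0,"rx":0,"ry":0,"rz":0,"claw":0.3},{"x":0.05,"y":0.32,"z":0,"rx":0,"ry":0,"rz":0,"claw":0.3},{"x":0.07,"y":0.44,"z":0,"rx":0,"ry":0,"rz":0,"claw":0.3},{"x":0.09,"y":0.56,"z":0,"rx":0,"ry":0,"rz":0,"claw":0.3},{"x":0.1,"y":0.66,"z":0,"rx":0,"ry":0,"rz":0,"claw":0.3},{"x":0.12,"y":0.74,"z":0,"rx":0,"ry":0,"rz":0,"claw":0.3},{"x":0.12,"y":0.8,"z":0,"rx":0,"ry":0,"rz":0,"claw":0.3}]'
python3 -m pendant '[{"x":0.02,"y":0.1,"z":0,"rx":0,"ry":0,"rz":0,"claw":0.3},{"x":0.03,"y":0.2,"z":0,"rx":0,"ry":0,"rz":0,"claw":0.3},{"x":0.05,"y":0.32,"z":0,"rx":0,"ry":0,"rz":0,"claw":0.3},{"x":0.07,"y":0.44,"z":0,"rx":0,"ry":0,"rz":0,"claw":0.3},{"x":0.09,"y":0.56,"z":0,"rx":0,"ry":0,"rz":0,"claw":0.3},{"x":0.1,"y":0.66,"z":0,"rx":0,"ry":0,"rz":0,"claw":0.3},{"x":0.12,"y":0.74,"z":0,"rx":0,"ry":0,"rz":0,"claw":0.3},{"x":0.122,"y":0.8,"z":0,"rx":0,"ry":0,"rz":0,"claw":0.3}]'
```

```text
time_s: 27.05
tcp_pos: [0.4788, -0.3648, 0.0044]
ee_rot: [[0.998, 0.061, 0.001], [0.061, -0.998, -0.001], [0.001, 0.001, -1.0]]
wrist_force: [0.4, 0.6, 0.6]
gripper_width: 0.561
gripper_force: 30.0
time_s: 28.05
tcp_pos: [0.4806, -0.3659, 0.2142]
ee_rot: [[0.998, 0.061, 0.01], [0.061, -0.998, -0.005], [0.009, 0.006, -1.0]]
wrist_force: [-0.4, -0.3, -0.7]
gripper_width: 0.564
gripper_force: 30.0
time_s: 29.05
tcp_pos: [0.5078, -0.1635, 0.2075]
ee_rot: [[0.998, 0.061, -0.002], [0.061, -0.998, 0.001], [-0.002, -0.001, -1.0]]
wrist_force: [-0.2, 0.6, -0.3]
gripper_width: 0.561
gripper_force: 30.0
time_s: 30.05
tcp_pos: [0.5389, 0.0362, 0.2083]
ee_rot: [[0.998, 0.06, -0.001], [0.06, -0.998, -0.0], [-0.001, 0.0, -1.0]]
wrist_force: [0.3, -0.3, 0.1]
gripper_width: 0.559
gripper_force: 30.0
```

```bash
python3 -m pendant '[{"x":0,"y":0,"z":-0.05,"rx":0,"ry":0,"rz":0,"claw":0.3},{"x":0,"y":0,"z":-0.1,"rx":0,"ry":0,"rz":0,"claw":0.3},{"x":0,"y":0,"z":-0.14,"rx":0,"ry":0,"rz":0,"claw":0.3},{"x":0,"y":0,"z":-0.16,"rx":0,"ry":0,"rz":0,"claw":0.3},{"x":0,"y":0,"z":-0.17,"rx":0,"ry":0,"rz":0,"claw":0.3},{"x":0,"y":0,"z":-0.178,"rx":0,"ry":0,"rz":0,"claw":0.3},{"x":0,"y":0,"z":-0.183,"rx":0,"ry":0,"rz":0,"claw":0.3},{"x":0,"y":0,"z":-0.183,"rx":0,"ry":0,"rz":0,"claw":0.3}]'
python3 -m pendant '[{"x":0,"y":0,"z":0,"rx":0,"ry":0,"rz":0,"claw":0.6},{"x":0,"y":0,"z":0,"rx":0,"ry":0,"rz":0,"claw":0.68},{"x":0,"y":0,"z":0,"rx":0,"ry":0,"rz":0,"claw":0.68},{"x":0,"y":0,"z":0.05,"rx":0,"ry":0,"rz":0,"claw":0.68},{"x":0,"y":0,"z":0.16,"rx":0,"ry":0,"rz":0,"claw":0.68},{"x":0,"y":0,"z":0.16,"rx":0,"ry":0,"rz":0,"claw":0.4},{"x":0.08,"y":0.005,"z":0.16,"rx":0,"ry":0,"rz":0,"claw":0},{"x":0.176,"y":0.01,"z":0.16,"rx":0,"ry":0,"rz":0,"claw":0}]'
python3 -m pendant '[{"x":0,"y":0,"z":0,"rx":0,"ry":0,"rz":0,"claw":0},{"x":0,"y":0,"z":0,"rx":0,"ry":0,"rz":0,"claw":0},{"x":0,"y":0,"z":0,"rx":0,"ry":0,"rz":0,"claw":0},{"x":0,"y":0,"z":-0.06,"rx":0,"ry":0,"rz":0,"claw":0},{"x":0,"y":0,"z":-0.12,"rx":0,"ry":0,"rz":0,"claw":0},{"x":0,"y":0,"z":-0.16,"rx":0,"ry":0,"rz":0,"claw":0},{"x":0,"y":0,"z":-0.16,"rx":0,"ry":0,"rz":0,"claw":0},{"x":0,"y":0,"z":-0.16,"rx":0,"ry":0,"rz":0,"claw":0}]'
python3 - <<'E'
from h import *
p=capture("side")
for b in blues(p,20): print(*b[:2], at(p,b[0],.172))
E
```

```text
time_s: 31.05
tcp_pos: [0.5389, 0.0354, 0.1632]
ee_rot: [[0.998, 0.06, 0.0], [0.06, -0.998, 0.0], [0.0, -0.0, -1.0]]
wrist_force: [-0.7, 1.0, -0.8]
gripper_width: 0.561
gripper_force: 30.0
time_s: 32.05
tcp_pos: [0.583, 0.038, 0.2032]
ee_rot: [[0.998, 0.061, 0.0], [0.061, -0.998, 0.0], [0.0, -0.0, -1.0]]
wrist_force: [0.1, 0.9, -0.7]
gripper_width: 0.425
gripper_force: 0.0
time_s: 33.05
tcp_pos: [0.5832, 0.038, 0.1633]
ee_rot: [[0.998, 0.061, 0.001], [0.061, -0.998, -0.0], [0.001, 0.0, -1.0]]
wrist_force: [0.0, -0.9, 0.8]
gripper_width: 0.004
gripper_force: 0.0
[124.8  33.8] 132 [1.25161691 4.06593397 0.172     ]
[ 81.2 129.8] 479 [0.21966808 0.86005165 0.172     ]
[269.3 190.2] 88 [0.53801425 0.03194924 0.172     ]
```

```bash
python3 -m pendant '[{"x":-0.03,"y":-0.002,"z":0,"rx":0,"ry":0,"rz":0,"claw":0},{"x":-0.06,"y":-0.004,"z":0,"rx":0,"ry":0,"rz":0,"claw":0},{"x":-0.09,"y":-0.005,"z":0,"rx":0,"ry":0,"rz":0,"claw":0},{"x":-0.12,"y":-0.007,"z":0,"rx":0,"ry":0,"rz":0,"claw":0},{"x":-0.15,"y":-0.009,"z":0,"rx":0,"ry":0,"rz":0,"claw":0},{"x":-0.18,"y":-0.011,"z":0,"rx":0,"ry":0,"rz":0,"claw":0},{"x":-0.205,"y":-0.012,"z":0,"rx":0,"ry":0,"rz":0,"claw":0},{"x":-0.224,"y":-0.013,"z":0,"rx":0,"ry":0,"rz":0,"claw":0}]'
python3 -m pendant '[{"x":-0.008,"y":0,"z":0,"rx":0,"ry":0,"rz":0,"claw":0},{"x":-0.016,"y":-0.001,"z":0,"rx":0,"ry":0,"rz":0,"claw":0},{"x":-0.024,"y":-0.001,"z":0,"rx":0,"ry":0,"rz":0,"claw":0},{"x":-0.032,"y":-0.002,"z":0,"rx":0,"ry":0,"rz":0,"claw":0},{"x":-0.04,"y":-0.002,"z":0,"rx":0,"ry":0,"rz":0,"claw":0},{"x":-0.048,"y":-0.003,"z":0,"rx":0,"ry":0,"rz":0,"claw":0},{"x":-0.056,"y":-0.003,"z":0,"rx":0,"ry":0,"rz":0,"claw":0},{"x":-0.064,"y":-0.004,"z":0,"rx":0,"ry":0,"rz":0,"claw":0}]' | sed -n 2p
python3 tip.py
python3 -m pendant '[{"x":-0.005,"y":0,"z":0,"rx":0,"ry":0,"rz":0,"claw":0},{"x":-0.01,"y":-0.001,"z":0,"rx":0,"ry":0,"rz":0,"claw":0},{"x":-0.015,"y":-0.001,"z":0,"rx":0,"ry":0,"rz":0,"claw":0},{"x":-0.02,"y":-0.001,"z":0,"rx":0,"ry":0,"rz":0,"claw":0},{"x":-0.02,"y":-0.001,"z":0,"rx":0,"ry":0,"rz":0,"claw":0},{"x":-0.02,"y":-0.001,"z":0,"rx":0,"ry":0,"rz":0,"claw":0},{"x":-0.02,"y":-0.001,"z":0,"rx":0,"ry":0,"rz":0,"claw":0},{"x":-0.02,"y":-0.001,"z":0,"rx":0,"ry":0,"rz":0,"claw":0}]'
python3 tip.py
```

```text
time_s: 34.1
tcp_pos: [0.5265, 0.0347, 0.1631]
ee_rot: [[0.998, 0.06, 0.0], [0.06, -0.998, 0.0], [0.0, -0.0, -1.0]]
wrist_force: [0.6, -0.5, 0.5]
gripper_width: 0.002
gripper_force: 0.1
tcp_pos: [0.5107, 0.0336, 0.163]
blue in shaft mouth/edge: 36 [0.5104 0.0336 0.163 ]
time_s: 36.15
tcp_pos: [0.5059, 0.0334, 0.1631]
ee_rot: [[0.998, 0.06, 0.0], [0.06, -0.998, 0.0], [0.0, 0.0, -1.0]]
wrist_force: [0.7, 0.9, 0.7]
gripper_width: 0.003
gripper_force: 0.0
blue in shaft mouth/edge: 3 [0.5059 0.0334 0.163 ]
```

```bash
python3 -m pendant '[{"x":0.04,"y":0.002,"z":0,"rx":0,"ry":0,"rz":0,"claw":0},{"x":0.08,"y":0.005,"z":0,"rx":0,"ry":0,"rz":0,"claw":0},{"x":0.16,"y":0.01,"z":0.1,"rx":0,"ry":0,"rz":0,"claw":0},{"x":0.24,"y":0.02,"z":0.24,"rx":0,"ry":0,"rz":0,"claw":0},{"x":0.35,"y":0.03,"z":0.24,"rx":0,"ry":0,"rz":0,"claw":0.2},{"x":0.46,"y":0.04,"z":0.24,"rx":0,"ry":0,"rz":0,"claw":0.4},{"x":0.56,"y":0.046,"z":0.24,"rx":0,"ry":0,"rz":0,"claw":0.6},{"x":0.595,"y":0.046,"z":0.24,"rx":0,"ry":0,"rz":0,"claw":0.6}]'
python3 - <<'E'
from h import *
p=capture("top");q=capture("side")
im=np.hstack([cv2.resize(x["color"][b:d,a:c],(400,400)) for x,(a,b,c,d) in((p,(205,140,345,280)),(q,(225,170,345,290)))])
cv2.imwrite("pics/c3.png",im[:,:,::-1])
for b in blues(p): print(*b)
E
```

```text
time_s: 37.2
tcp_pos: [0.6559, 0.0449, 0.2219]
ee_rot: [[0.998, 0.06, -0.001], [0.06, -0.998, -0.0], [-0.001, 0.0, -1.0]]
wrist_force: [0.2, 0.2, -0.7]
gripper_width: 0.374
gripper_force: 0.0
```

View pics/c3.png

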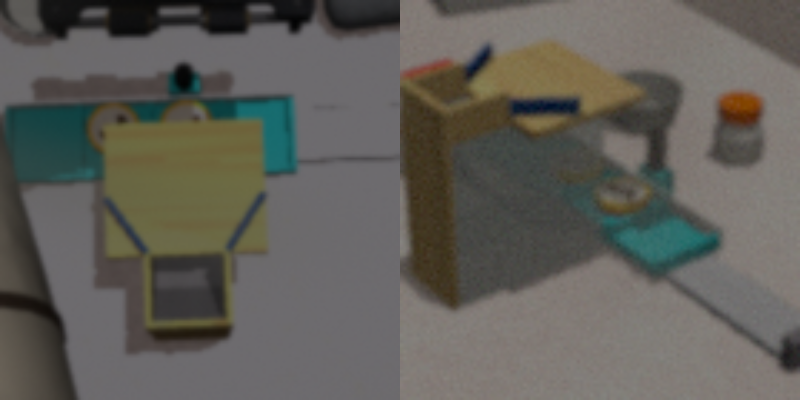

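Two discs now lie face up in pockets 2 and 1, at top crop (110,125) and (185,112). Next I slide the tray to 0.201.

```bash
python3 -m pendant '[{"x":0,"y":0,"z":-0.14,"rx":0,"ry":0,"rz":0,"claw":0.6},{"x":0,"y":0,"z":-0.3,"rx":0,"ry":0,"rz":0,"claw":0.6},{"x":0,"y":0,"z":-0.46,"rx":0,"ry":0,"rz":0,"claw":0.6},{"x":0,"y":0,"z":-0.6,"rx":0,"ry":0,"rz":0,"claw":0.6},{"x":0,"y":0,"z":-0.71,"rx":0,"ry":0,"rz":0,"claw":0.6},{"x":0,"y":0,"z":-0.71,"rx":0,"ry":0,"rz":0,"claw":0.3},{"x":0,"y":0,"z":-0.71,"rx":0,"ry":0,"rz":0,"claw":0},{"x":0,"y":0,"z":-0.71,"rx":0,"ry":0,"rz":0,"claw":0}]' | sed -n 2p
python3 -m pendant '[{"x":0,"y":0,"z":0,"rx":0,"ry":0,"rz":0,"claw":0},{"x":0,"y":0,"z":0,"rx":0,"ry":0,"rz":0,"claw":0},{"x":0,"y":0,"z":0,"rx":0,"ry":0,"rz":0,"claw":0},{"x":-0.001,"y":0.02,"z":0,"rx":0,"ry":0,"rz":0,"claw":0},{"x":-0.003,"y":0.05,"z":0,"rx":0,"ry":0,"rz":0,"claw":0},{"x":-0.005,"y":0.08,"z":0,"rx":0,"ry":0,"rz":0,"claw":0},{"x":-0.007,"y":0.11,"z":0,"rx":0,"ry":0,"rz":0,"claw":0},{"x":-0.008,"y":0.14,"z":0,"rx":0,"ry":0,"rz":0,"claw":0}]'
python3 -m pendant '[{"x":-0.002,"y":0.03,"z":0,"rx":0,"ry":0,"rz":0,"claw":0},{"x":-0.004,"y":0.06,"z":0,"rx":0,"ry":0,"rz":0,"claw":0},{"x":-0.006,"y":0.09,"z":0,"rx":0,"ry":0,"rz":0,"claw":0},{"x":-0.007,"y":0.11,"z":0,"rx":0,"ry":0,"rz":0,"claw":0},{"x":-0.008,"y":0.122,"z":0,"rx":0,"ry":0,"rz":0,"claw":0},{"x":-0.008,"y":0.122,"z":0,"rx":0,"ry":0,"rz":0,"claw":0},{"x":-0.008,"y":0.122,"z":0,"rx":0,"ry":0,"rz":0,"claw":0},{"x":-0.008,"y":0.122,"z":0,"rx":0,"ry":0,"rz":0,"claw":0}]'
python3 - <<'E'
from h import *
p=capture("top")
for b in blues(p): print(*b)
E
```

```text
tcp_pos: [0.6556, 0.0452, 0.0475]
time_s: 39.3
tcp_pos: [0.6527, 0.0792, 0.0467]
ee_rot: [[0.998, 0.061, 0.0], [0.061, -0.998, -0.001], [-0.0, 0.001, -1.0]]
wrist_force: [-1.4, -1.8, 6.7]
gripper_width: 0.195
gripper_force: 30.0
time_s: 40.3
tcp_pos: [0.6505, 0.1101, 0.0467]
ee_rot: [[0.998, 0.061, -0.0], [0.061, -0.998, -0.001], [-0.0, 0.001, -1.0]]
wrist_force: [-2.5, 0.4, 6.7]
gripper_width: 0.2
gripper_force: 30.0
```

```bash
python3 -m pendant '[{"x":0,"y":0,"z":0,"rx":0,"ry":0,"rz":0,"claw":0.2},{"x":0,"y":0,"z":0,"rx":0,"ry":0,"rz":0,"claw":0.5},{"x":0,"y":0,"z":0,"rx":0,"ry":0,"rz":0,"claw":0.6},{"x":0,"y":0,"z":0.15,"rx":0,"ry":0,"rz":0,"claw":0.6},{"x":0,"y":0,"z":0.3,"rx":0,"ry":0,"rz":0,"claw":0.8},{"x":0,"y":0,"z":0.5,"rx":0,"ry":0,"rz":0,"claw":0.8},{"x":0,"y":0,"z":0.72,"rx":0,"ry":0,"rz":0,"claw":0.8},{"x":0,"y":0,"z":0.72,"rx":0,"ry":0,"rz":0,"claw":0.8}]' | sed -n 2p
python3 - <<'E'
from h import *
p=capture("top");q=capture("side")
for b in blues(p,20): print(*b)
for d in search_frame(q,"disc0_center"): print(round(d["conf"],2),d["centre"],at(q,d["centre"],.010).round(3))
im=np.hstack([cv2.resize(x["color"][b:d,a:c],(400,400)) for x,(a,b,c,d) in((p,(140,140,300,300)),(q,(150,150,310,310)))])
cv2.imwrite("pics/c4.png",im[:,:,::-1])
E
```

```text
tcp_pos: [0.6533, 0.1111, 0.2313]
0.71 [212.2, 227.0] [0.434 0.195 0.01 ]
0.68 [184.7, 205.8] [0.416 0.37  0.01 ]
0.65 [168.3, 226.1] [0.324 0.272 0.01 ]
0.53 [197.6, 218.8] [0.417 0.266 0.01 ]
```

View pics/c4.png

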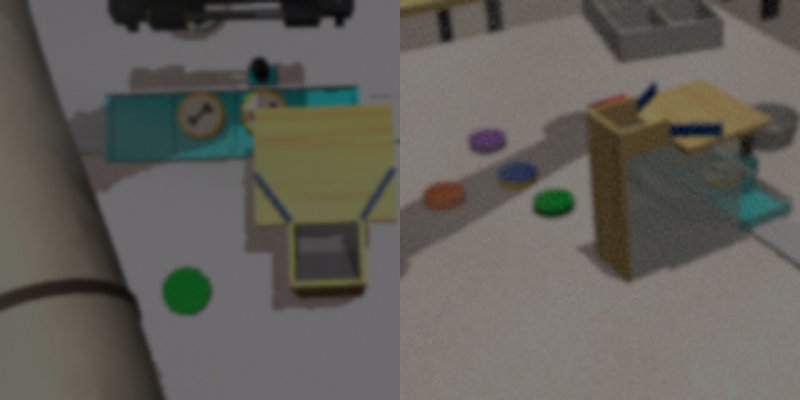

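The blue disc appears unmoved: side crop (518,175), about (0.41,0.265). I go over it with the fingers turned away from the green one.

```bash
python3 -m pendant '[{"x":-0.16,"y":0.1,"z":0,"rx":0,"ry":0,"rz":-0.03,"claw":0.8},{"x":-0.32,"y":0.2,"z":0,"rx":0,"ry":0,"rz":-0.06,"claw":0.8},{"x":-0.48,"y":0.3,"z":0,"rx":0,"ry":0,"rz":-0.09,"claw":0.8},{"x":-0.64,"y":0.4,"z":0,"rx":0,"ry":0,"rz":-0.12,"claw":0.8},{"x":-0.8,"y":0.51,"z":0,"rx":0,"ry":0,"rz":-0.136,"claw":0.8},{"x":-0.962,"y":0.614,"z":-0.1,"rx":0,"ry":0,"rz":-0.136,"claw":0.8},{"x":-0.962,"y":0.614,"z":-0.3,"rx":0,"ry":0,"rz":-0.136,"claw":0.8},{"x":-0.962,"y":0.614,"z":-0.5,"rx":0,"ry":0,"rz":-0.136,"claw":0.8}]'
python3 - <<'E'
from h import *
q=capture("side")
p=capture("top")
for b in blues(p,20): print(*b)
im=np.hstack([cv2.resize(x["color"][b:d,a:c],(400,400)) for x,(a,b,c,d) in((p,(150,140,310,300)),(q,(160,170,260,270)))])
cv2.imwrite("pics/c5.png",im[:,:,::-1])
E
```

```text
time_s: 42.5
tcp_pos: [0.4088, 0.2638, 0.0984]
ee_rot: [[0.934, -0.357, -0.001], [-0.357, -0.934, -0.001], [-0.001, 0.001, -1.0]]
wrist_force: [0.4, 0.8, -0.3]
gripper_width: 0.8
gripper_force: 0.0
```

View pics/c5.png

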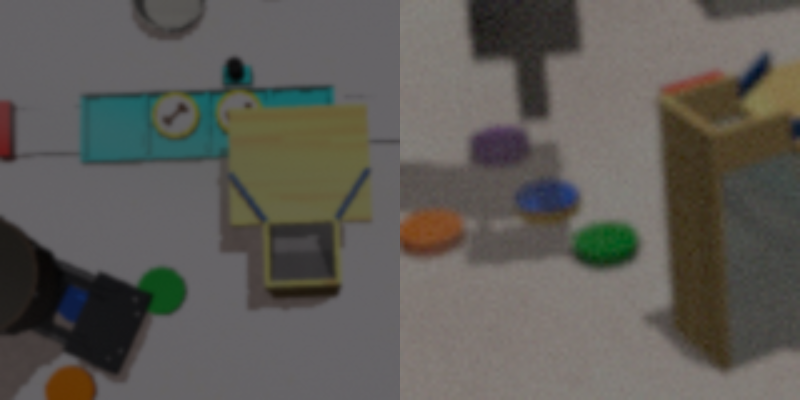

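Aligned over the blue disc, with finger gaps clear of the green and orange ones. I grasp it.

```bash
python3 -m pendant '[{"x":0,"y":0,"z":-0.12,"rx":0,"ry":0,"rz":0,"claw":0.8},{"x":0,"y":0,"z":-0.24,"rx":0,"ry":0,"rz":0,"claw":0.8},{"x":0,"y":0,"z":-0.32,"rx":0,"ry":0,"rz":0,"claw":0.8},{"x":0,"y":0,"z":-0.388,"rx":0,"ry":0,"rz":0,"claw":0.8},{"x":0,"y":0,"z":-0.388,"rx":0,"ry":0,"rz":0,"claw":0.6},{"x":0,"y":0,"z":-0.388,"rx":0,"ry":0,"rz":0,"claw":0.4},{"x":0,"y":0,"z":-0.388,"rx":0,"ry":0,"rz":0,"claw":0.3},{"x":0,"y":0,"z":-0.388,"rx":0,"ry":0,"rz":0,"claw":0.3}]'
python3 -m pendant '[{"x":0,"y":0,"z":0,"rx":0,"ry":0,"rz":0,"claw":0.3},{"x":0,"y":0,"z":0,"rx":0,"ry":0,"rz":0,"claw":0.3},{"x":0,"y":0,"z":0.1,"rx":0,"ry":0,"rz":0,"claw":0.3},{"x":0,"y":0,"z":0.25,"rx":0,"ry":0,"rz":0,"claw":0.3},{"x":0,"y":0,"z":0.4,"rx":0,"ry":0,"rz":0,"claw":0.3},{"x":0,"y":0,"z":0.6,"rx":0,"ry":0,"rz":0,"claw":0.3},{"x":0,"y":0,"z":0.82,"rx":0,"ry":0,"rz":0,"claw":0.3},{"x":0,"y":0,"z":0.82,"rx":0,"ry":0,"rz":0,"claw":0.3}]'
```

```text
time_s: 43.6
tcp_pos: [0.4108, 0.2645, 0.0046]
ee_rot: [[0.934, -0.358, 0.002], [-0.358, -0.934, 0.002], [0.001, -0.002, -1.0]]
wrist_force: [-0.6, -1.0, 5.4]
gripper_width: 0.561
gripper_force: 30.0
time_s: 44.6
tcp_pos: [0.4119, 0.2658, 0.2133]
ee_rot: [[0.934, -0.358, 0.007], [-0.358, -0.934, 0.008], [0.004, -0.01, -1.0]]
wrist_force: [0.3, -0.4, -1.7]
gripper_width: 0.565
gripper_force: 30.0
```

```bash
python3 -m pendant '[{"x":0.05,"y":-0.08,"z":0,"rx":0,"ry":0,"rz":0.02,"claw":0.3},{"x":0.12,"y":-0.2,"z":0,"rx":0,"ry":0,"rz":0.04,"claw":0.3},{"x":0.2,"y":-0.34,"z":0,"rx":0,"ry":0,"rz":0.07,"claw":0.3},{"x":0.28,"y":-0.48,"z":0,"rx":0,"ry":0,"rz":0.1,"claw":0.3},{"x":0.36,"y":-0.62,"z":0,"rx":0,"ry":0,"rz":0.12,"claw":0.3},{"x":0.43,"y":-0.75,"z":0,"rx":0,"ry":0,"rz":0.13,"claw":0.3},{"x":0.48,"y":-0.85,"z":0,"rx":0,"ry":0,"rz":0.136,"claw":0.3},{"x":0.514,"y":-0.912,"z":0,"rx":0,"ry":0,"rz":0.136,"claw":0.3}]'
python3 -m pendant '[{"x":0,"y":0,"z":-0.04,"rx":0,"ry":0,"rz":0,"claw":0.3},{"x":0,"y":0,"z":-0.09,"rx":0,"ry":0,"rz":0,"claw":0.3},{"x":0,"y":0,"z":-0.13,"rx":0,"ry":0,"rz":0,"claw":0.3},{"x":0,"y":0,"z":-0.155,"rx":0,"ry":0,"rz":0,"claw":0.3},{"x":0,"y":0,"z":-0.17,"rx":0,"ry":0,"rz":0,"claw":0.3},{"x":0,"y":0,"z":-0.178,"rx":0,"ry":0,"rz":0,"claw":0.3},{"x":0,"y":0,"z":-0.183,"rx":0,"ry":0,"rz":0,"claw":0.3},{"x":0,"y":0,"z":-0.183,"rx":0,"ry":0,"rz":0,"claw":0.3}]'
```

```text
time_s: 45.6
tcp_pos: [0.5383, 0.0347, 0.2073]
ee_rot: [[0.998, 0.059, -0.002], [0.059, -0.998, -0.0], [-0.002, 0.0, -1.0]]
wrist_force: [-0.2, -0.3, -0.4]
gripper_width: 0.562
gripper_force: 30.0
time_s: 46.6
tcp_pos: [0.5387, 0.0359, 0.163]
ee_rot: [[0.998, 0.06, 0.0], [0.06, -0.998, 0.0], [0.0, -0.0, -1.0]]
wrist_force: [0.2, 0.8, -0.5]
gripper_width: 0.567
gripper_force: 30.0
```

```bash
python3 -m pendant '[{"x":0,"y":0,"z":0,"rx":0,"ry":0,"rz":0,"claw":0.6},{"x":0,"y":0,"z":0,"rx":0,"ry":0,"rz":0,"claw":0.68},{"x":0,"y":0,"z":0,"rx":0,"ry":0,"rz":0,"claw":0.68},{"x":0,"y":0,"z":0.05,"rx":0,"ry":0,"rz":0,"claw":0.68},{"x":0,"y":0,"z":0.16,"rx":0,"ry":0,"rz":0,"claw":0.68},{"x":0,"y":0,"z":0.16,"rx":0,"ry":0,"rz":0,"claw":0.4},{"x":0.08,"y":0.005,"z":0.16,"rx":0,"ry":0,"rz":0,"claw":0},{"x":0.176,"y":0.01,"z":0.16,"rx":0,"ry":0,"rz":0,"claw":0}]' | sed -n 2p
python3 -m pendant '[{"x":0,"y":0,"z":0,"rx":0,"ry":0,"rz":0,"claw":0},{"x":0,"y":0,"z":0,"rx":0,"ry":0,"rz":0,"claw":0},{"x":0,"y":0,"z":0,"rx":0,"ry":0,"rz":0,"claw":0},{"x":0,"y":0,"z":-0.06,"rx":0,"ry":0,"rz":0,"claw":0},{"x":0,"y":0,"z":-0.12,"rx":0,"ry":0,"rz":0,"claw":0},{"x":0,"y":0,"z":-0.16,"rx":0,"ry":0,"rz":0,"claw":0},{"x":0,"y":0,"z":-0.16,"rx":0,"ry":0,"rz":0,"claw":0},{"x":0,"y":0,"z":-0.16,"rx":0,"ry":0,"rz":0,"claw":0}]'
python3 - <<'E'
from h import *
p=capture("side")
for b in blues(p,20): print(*b[:2], at(p,b[0],.172))
p=capture("top")
for d in search_frame(p,"disc0_center"): print(d["conf"],d["centre"],at(p,d["centre"],.014).round(3))
E
```

```text
tcp_pos: [0.5827, 0.0385, 0.203]
time_s: 48.6
tcp_pos: [0.5829, 0.0384, 0.163]
ee_rot: [[0.998, 0.061, 0.001], [0.061, -0.998, -0.0], [0.001, 0.0, -1.0]]
wrist_force: [-0.1, 0.1, 0.1]
gripper_width: 0.006
gripper_force: 0.0
[124.5  33.8] 132 [1.24898763 4.06769439 0.172     ]
[ 81.1 129.8] 475 [0.21935226 0.86025683 0.172     ]
[269. 190.] 89 [0.53798851 0.03343168 0.172     ]
0.85 [269.4, 203.7] [0.563 0.041 0.014]
0.75 [140.6, 257.3] [0.411 0.369 0.014]
0.53 [217.9, 253.9] [0.426 0.17  0.014]
```

```bash
python3 -m pendant '[{"x":-0.03,"y":-0.002,"z":0,"rx":0,"ry":0,"rz":0,"claw":0},{"x":-0.06,"y":-0.004,"z":0,"rx":0,"ry":0,"rz":0,"claw":0},{"x":-0.09,"y":-0.005,"z":0,"rx":0,"ry":0,"rz":0,"claw":0},{"x":-0.12,"y":-0.007,"z":0,"rx":0,"ry":0,"rz":0,"claw":0},{"x":-0.15,"y":-0.009,"z":0,"rx":0,"ry":0,"rz":0,"claw":0},{"x":-0.18,"y":-0.011,"z":0,"rx":0,"ry":0,"rz":0,"claw":0},{"x":-0.205,"y":-0.012,"z":0,"rx":0,"ry":0,"rz":0,"claw":0},{"x":-0.224,"y":-0.013,"z":0,"rx":0,"ry":0,"rz":0,"claw":0}]' | sed -n 2p
python3 -m pendant '[{"x":-0.008,"y":0,"z":0,"rx":0,"ry":0,"rz":0,"claw":0},{"x":-0.016,"y":-0.001,"z":0,"rx":0,"ry":0,"rz":0,"claw":0},{"x":-0.024,"y":-0.001,"z":0,"rx":0,"ry":0,"rz":0,"claw":0},{"x":-0.032,"y":-0.002,"z":0,"rx":0,"ry":0,"rz":0,"claw":0},{"x":-0.04,"y":-0.002,"z":0,"rx":0,"ry":0,"rz":0,"claw":0},{"x":-0.048,"y":-0.003,"z":0,"rx":0,"ry":0,"rz":0,"claw":0},{"x":-0.056,"y":-0.003,"z":0,"rx":0,"ry":0,"rz":0,"claw":0},{"x":-0.064,"y":-0.004,"z":0,"rx":0,"ry":0,"rz":0,"claw":0}]' | sed -n 2p
python3 tip.py
python3 -m pendant '[{"x":-0.005,"y":0,"z":0,"rx":0,"ry":0,"rz":0,"claw":0},{"x":-0.01,"y":-0.001,"z":0,"rx":0,"ry":0,"rz":0,"claw":0},{"x":-0.015,"y":-0.001,"z":0,"rx":0,"ry":0,"rz":0,"claw":0},{"x":-0.02,"y":-0.001,"z":0,"rx":0,"ry":0,"rz":0,"claw":0},{"x":-0.02,"y":-0.001,"z":0,"rx":0,"ry":0,"rz":0,"claw":0},{"x":-0.02,"y":-0.001,"z":0,"rx":0,"ry":0,"rz":0,"claw":0},{"x":-0.02,"y":-0.001,"z":0,"rx":0,"ry":0,"rz":0,"claw":0},{"x":-0.02,"y":-0.001,"z":0,"rx":0,"ry":0,"rz":0,"claw":0}]' | sed -n 2p
python3 tip.py
```

```text
tcp_pos: [0.5262, 0.0352, 0.1628]
tcp_pos: [0.5104, 0.0342, 0.1628]
blue in shaft mouth/edge: 19 [0.5102 0.0341 0.1628]
tcp_pos: [0.5056, 0.0339, 0.1628]
blue in shaft mouth/edge: 7 [0.5056 0.0339 0.1628]
```

```bash
python3 -m pendant '[{"x":0.04,"y":0.002,"z":0,"rx":0,"ry":0,"rz":0,"claw":0},{"x":0.08,"y":0.005,"z":0,"rx":0,"ry":0,"rz":0,"claw":0},{"x":0.16,"y":0.01,"z":0.1,"rx":0,"ry":0,"rz":0,"claw":0},{"x":0.24,"y":0.05,"z":0.24,"rx":0,"ry":0,"rz":0,"claw":0},{"x":0.35,"y":0.12,"z":0.24,"rx":0,"ry":0,"rz":0,"claw":0.2},{"x":0.46,"y":0.2,"z":0.24,"rx":0,"ry":0,"rz":0,"claw":0.4},{"x":0.54,"y":0.26,"z":0.24,"rx":0,"ry":0,"rz":0,"claw":0.6},{"x":0.579,"y":0.305,"z":0.24,"rx":0,"ry":0,"rz":0,"claw":0.6}]'
python3 - <<'E'
from h import *
p=capture("top");q=capture("side")
im=np.hstack([cv2.resize(x["color"][b:d,a:c],(400,400)) for x,(a,b,c,d) in((p,(165,140,305,280)),(q,(225,170,345,290)))])
cv2.imwrite("pics/c6.png",im[:,:,::-1])
E
```

```text
time_s: 52.85
tcp_pos: [0.6516, 0.1108, 0.2218]
ee_rot: [[0.998, 0.06, -0.001], [0.06, -0.998, -0.0], [-0.001, 0.0, -1.0]]
wrist_force: [0.4, 0.4, -0.5]
gripper_width: 0.375
gripper_force: 0.0
```

View pics/c6.png

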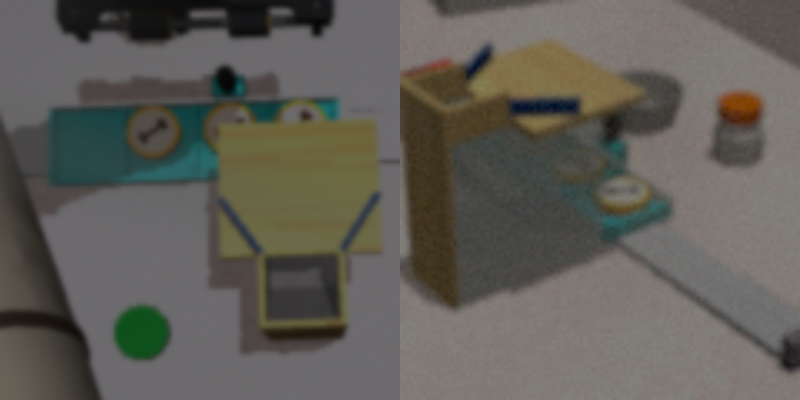

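All three discs lie face up in pockets 2, 1 and 0, at top crop (152,130), (228,128) and (300,115). I slide the tray home.

```bash
python3 -m pendant '[{"x":0,"y":0,"z":-0.14,"rx":0,"ry":0,"rz":0,"claw":0.6},{"x":0,"y":0,"z":-0.3,"rx":0,"ry":0,"rz":0,"claw":0.6},{"x":0,"y":0,"z":-0.46,"rx":0,"ry":0,"rz":0,"claw":0.6},{"x":0,"y":0,"z":-0.6,"rx":0,"ry":0,"rz":0,"claw":0.6},{"x":0,"y":0,"z":-0.71,"rx":0,"ry":0,"rz":0,"claw":0.6},{"x":0,"y":0,"z":-0.71,"rx":0,"ry":0,"rz":0,"claw":0.3},{"x":0,"y":0,"z":-0.71,"rx":0,"ry":0,"rz":0,"claw":0},{"x":0,"y":0,"z":-0.71,"rx":0,"ry":0,"rz":0,"claw":0}]' | sed -n 2p
python3 -m pendant '[{"x":0,"y":0,"z":0,"rx":0,"ry":0,"rz":0,"claw":0},{"x":0,"y":0,"z":0,"rx":0,"ry":0,"rz":0,"claw":0},{"x":0,"y":0,"z":0,"rx":0,"ry":0,"rz":0,"claw":0},{"x":-0.001,"y":0.02,"z":0,"rx":0,"ry":0,"rz":0,"claw":0},{"x":-0.003,"y":0.05,"z":0,"rx":0,"ry":0,"rz":0,"claw":0},{"x":-0.005,"y":0.08,"z":0,"rx":0,"ry":0,"rz":0,"claw":0},{"x":-0.007,"y":0.11,"z":0,"rx":0,"ry":0,"rz":0,"claw":0},{"x":-0.008,"y":0.14,"z":0,"rx":0,"ry":0,"rz":0,"claw":0}]'
python3 -m pendant '[{"x":-0.002,"y":0.03,"z":0,"rx":0,"ry":0,"rz":0,"claw":0},{"x":-0.004,"y":0.06,"z":0,"rx":0,"ry":0,"rz":0,"claw":0},{"x":-0.006,"y":0.085,"z":0,"rx":0,"ry":0,"rz":0,"claw":0},{"x":-0.007,"y":0.105,"z":0,"rx":0,"ry":0,"rz":0,"claw":0},{"x":-0.008,"y":0.12,"z":0,"rx":0,"ry":0,"rz":0,"claw":0},{"x":-0.008,"y":0.13,"z":0,"rx":0,"ry":0,"rz":0,"claw":0},{"x":-0.008,"y":0.135,"z":0,"rx":0,"ry":0,"rz":0,"claw":0},{"x":-0.008,"y":0.138,"z":0,"rx":0,"ry":0,"rz":0,"claw":0}]'
```

```text
tcp_pos: [0.6514, 0.1105, 0.0473]
time_s: 54.95
tcp_pos: [0.6485, 0.1445, 0.0464]
ee_rot: [[0.998, 0.061, 0.0], [0.061, -0.998, -0.001], [-0.0, 0.001, -1.0]]
wrist_force: [-1.7, -3.6, 7.4]
gripper_width: 0.197
gripper_force: 30.0
time_s: 55.95
tcp_pos: [0.6461, 0.1789, 0.0464]
ee_rot: [[0.998, 0.061, -0.001], [0.061, -0.998, -0.001], [-0.001, 0.001, -1.0]]
wrist_force: [-2.5, -2.0, 7.6]
gripper_width: 0.198
gripper_force: 30.0
```

Force shows no stop yet, so I creep on in 0.5 mm steps.

```bash
python3 -m pendant '[{"x":0,"y":0.001,"z":0,"rx":0,"ry":0,"rz":0,"claw":0},{"x":0,"y":0.002,"z":0,"rx":0,"ry":0,"rz":0,"claw":0},{"x":0,"y":0.003,"z":0,"rx":0,"ry":0,"rz":0,"claw":0},{"x":0,"y":0.004,"z":0,"rx":0,"ry":0,"rz":0,"claw":0},{"x":0,"y":0.005,"z":0,"rx":0,"ry":0,"rz":0,"claw":0},{"x":0,"y":0.006,"z":0,"rx":0,"ry":0,"rz":0,"claw":0},{"x":0,"y":0.007,"z":0,"rx":0,"ry":0,"rz":0,"claw":0},{"x":0,"y":0.008,"z":0,"rx":0,"ry":0,"rz":0,"claw":0}]' | grep -E "tcp|wrist"
python3 -m pendant '[{"x":0,"y":0.001,"z":0,"rx":0,"ry":0,"rz":0,"claw":0},{"x":0,"y":0.002,"z":0,"rx":0,"ry":0,"rz":0,"claw":0},{"x":0,"y":0.003,"z":0,"rx":0,"ry":0,"rz":0,"claw":0},{"x":0,"y":0.004,"z":0,"rx":0,"ry":0,"rz":0,"claw":0},{"x":0,"y":0.005,"z":0,"rx":0,"ry":0,"rz":0,"claw":0},{"x":0,"y":0.006,"z":0,"rx":0,"ry":0,"rz":0,"claw":0},{"x":0,"y":0.006,"z":0,"rx":0,"ry":0,"rz":0,"claw":0},{"x":0,"y":0.006,"z":0,"rx":0,"ry":0,"rz":0,"claw":0}]' | grep -E "tcp|wrist"
```

```text
tcp_pos: [0.6459, 0.1807, 0.0464]
wrist_force: [-2.8, -1.9, 7.6]
tcp_pos: [0.6459, 0.1811, 0.0464]
wrist_force: [-2.7, -5.7, 8.1]
```

```bash
python3 -m pendant '[{"x":0,"y":0.001,"z":0,"rx":0,"ry":0,"rz":0,"claw":0},{"x":0,"y":0.002,"z":0,"rx":0,"ry":0,"rz":0,"claw":0},{"x":0,"y":0.003,"z":0,"rx":0,"ry":0,"rz":0,"claw":0},{"x":0,"y":0.004,"z":0,"rx":0,"ry":0,"rz":0,"claw":0},{"x":0,"y":0.005,"z":0,"rx":0,"ry":0,"rz":0,"claw":0},{"x":0,"y":0.006,"z":0,"rx":0,"ry":0,"rz":0,"claw":0},{"x":0,"y":0.006,"z":0,"rx":0,"ry":0,"rz":0,"claw":0},{"x":0,"y":0.006,"z":0,"rx":0,"ry":0,"rz":0,"claw":0}]' | grep -E "tcp|wrist"

```

```text
tcp_pos: [0.6458, 0.1811, 0.0464]
wrist_force: [-1.7, -10.4, 8.9]
```

Firm against the stop (no motion, force rising). I release, retreat and check.

```bash
python3 -m pendant '[{"x":0,"y":0,"z":0,"rx":0,"ry":0,"rz":0,"claw":0.2},{"x":0,"y":0,"z":0,"rx":0,"ry":0,"rz":0,"claw":0.5},{"x":0,"y":0,"z":0,"rx":0,"ry":0,"rz":0,"claw":0.6},{"x":0,"y":0,"z":0,"rx":0,"ry":0,"rz":0,"claw":0.6},{"x":0,"y":0,"z":0.15,"rx":0,"ry":0,"rz":0,"claw":0.6},{"x":0,"y":0,"z":0.3,"rx":0,"ry":0,"rz":0,"claw":0.6},{"x":0,"y":0,"z":0.5,"rx":0,"ry":0,"rz":0,"claw":0.6},{"x":0,"y":0,"z":0.72,"rx":0,"ry":0,"rz":0,"claw":0.6}]' | sed -n 2p
python3 -m pendant '[{"x":-0.1,"y":-0.1,"z":0.1,"rx":0,"ry":0,"rz":0,"claw":0.6},{"x":-0.2,"y":-0.25,"z":0.2,"rx":0,"ry":0,"rz":0,"claw":0.6},{"x":-0.3,"y":-0.4,"z":0.2,"rx":0,"ry":0,"rz":0,"claw":0.6},{"x":-0.4,"y":-0.55,"z":0.2,"rx":0,"ry":0,"rz":0,"claw":0.6},{"x":-0.5,"y":-0.7,"z":0.2,"rx":0,"ry":0,"rz":0,"claw":0.6},{"x":-0.6,"y":-0.85,"z":0.2,"rx":0,"ry":0,"rz":0,"claw":0.6},{"x":-0.7,"y":-1.0,"z":0.2,"rx":0,"ry":0,"rz":0,"claw":0.6},{"x":-0.7,"y":-1.0,"z":0.2,"rx":0,"ry":0,"rz":0,"claw":0.6}]' | sed -n 2p
python3 -m pendant '[{"x":-0.04,"y":-0.1,"z":0,"rx":0,"ry":0,"rz":0,"claw":0.6},{"x":-0.08,"y":-0.25,"z":0,"rx":0,"ry":0,"rz":0,"claw":0.6},{"x":-0.12,"y":-0.4,"z":0,"rx":0,"ry":0,"rz":0,"claw":0.6},{"x":-0.16,"y":-0.55,"z":0,"rx":0,"ry":0,"rz":0,"claw":0.6},{"x":-0.2,"y":-0.7,"z":0,"rx":0,"ry":0,"rz":0,"claw":0.6},{"x":-0.2,"y":-0.8,"z":0,"rx":0,"ry":0,"rz":0,"claw":0.6},{"x":-0.2,"y":-0.8,"z":0,"rx":0,"ry":0,"rz":0,"claw":0.6},{"x":-0.2,"y":-0.8,"z":0,"rx":0,"ry":0,"rz":0,"claw":0.6}]'
python3 - <<'E'
from h import *
p=capture("top");save(p,"fin",(130,100,410,300),2.85)
for b in blues(p): print(*b)
E
```

```text
tcp_pos: [0.6458, 0.1851, 0.226]
tcp_pos: [0.4699, -0.0666, 0.2757]
time_s: 61.95
tcp_pos: [0.4219, -0.2646, 0.275]
ee_rot: [[0.998, 0.061, -0.0], [0.061, -0.998, 0.0], [-0.0, -0.0, -1.0]]
wrist_force: [0.6, -1.1, 0.3]
gripper_width: 0.599
gripper_force: 0.0
```

View pics/fin.png

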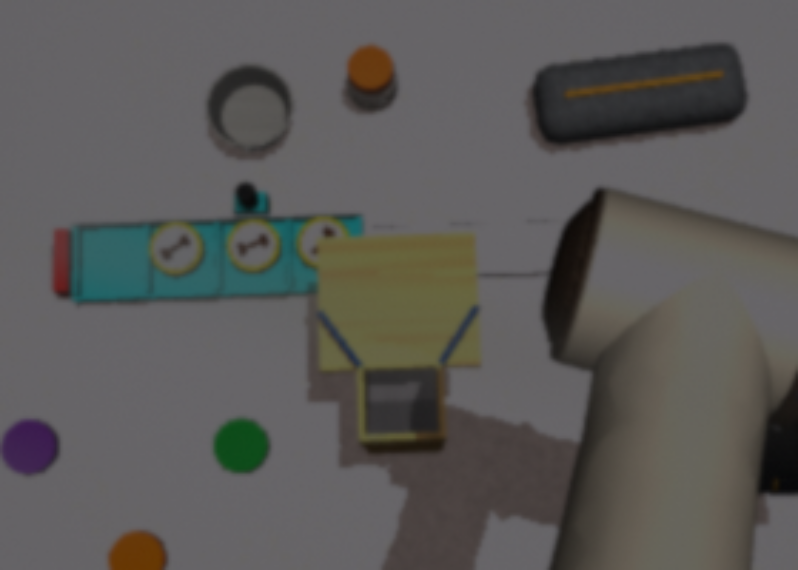

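The tray touches the red stop at crop (70,262). Three discs lie face up at (177,248), (252,245) and (322,242). The tin, glue and pencil case are where they were, and no blue disc is left on the table.

```bash
python3 -c "
from station import *
print(finish_job())"
```

```text
the job is handed in; nothing more can be done
None
```

I turned over all three discs (only three were present) with the chute, each face up in its own pocket; the tray is home against the red stop, the tin, pencil case and glue were not moved, and the job is handed in.

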